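Open the driver case to its set angle and magnetise the driver

TASK

Raise the stiff blue lid of the driver case by its black handle until it stands in line with the red setting arm at its side, and leave it there. Then lift the orange screwdriver out of the case by its steel shank, lay it down on the blue mat and let go; take it again by its handle, dip its tip well into the open red magnetiser box, and lay it back down, wholly on the mat. Do not shift the setting arm, leave the small green-capped pot and the dark phone where they are, and do not press hard into the magnetiser.

Things in the scene. Friction and masses are not known exactly. Their poses are not given: they have to be found in the camera images.
- case: grey case, fixed, 125 (x) x 114 (y) x 38 mm high without lid; origin at the centre of its underside; hinge along its +x edge. The driver's handle lies in a 32 mm wide pocket between rubber blocks, tops 28 mm above the bench: no finger room. The shank leaves to -x by a 28 mm notch in the 34 mm high front wall
- lid (a joint): lid angle in rad: 0 = closed, level; grows as the front edge rises. Stiff: stays where it is left (needs about 4 N at the handle)
- lid_handle (a point): centre of the lid's black handle: a bar 16 mm thick, 40 mm long, parallel to the hinge, ends free, 36 mm in front of the 114 mm wide panel on a 12 mm stem; 163 mm from the hinge axis and level with it at joint value 0. Axes turn with the lid: x points from handle to hinge, y along the bar
- lid_hinge (a point): middle of the hinge axis (along the case's y), 38 mm above the bench; axes turn with the lid
- gauge (a joint): angle of the red setting arm in rad, about the same axis and counted the same way as the lid: the lid is right when joint lid equals this
- gauge_tip (a point): free end of the red setting arm, a thin bar 135 mm long, 64 mm to the -y side of the case's middle, pivoting on the hinge axis; x points from the end to the pivot
- driver: screwdriver 165 mm long, about 70 g; orange handle 80 mm long, 23 mm thick with black bands, bright shank 9.6 mm thick, 85 mm long, its last 18 mm a dark 7.6 mm bit. Origin under the middle of the handle, 12 mm below its axis; x runs along it from the tip to the handle end, z up. It does not roll. Balances near the middle of the handle
- driver_handle (a point): on the driver's axis at the middle of the handle
- driver_shank (a point): on the axis, 21 mm behind the tip: where the shank sticks out in front of the case and can be gripped
- driver_tip (a point): point of the driver, on its axis, 125 mm from the middle of the handle
- driver_end (a point): end of the handle, on the axis, 40 mm from its middle
- mat: blue mat, fixed, 200 (x) x 120 (y) x 4 mm; origin at the centre of its underside
- magnetiser: red open-topped square box on a black foot, fixed, 56 x 56 x 42 mm (foot 66 mm), walls 6 mm: the opening is 44 x 44 mm and 36 mm deep; origin at the centre of its underside
- magnetiser_mouth (a point): centre of the magnetiser's mouth, level with its rim, 42 mm above the bench
- pot_flux: bystander: small white pot with green cap, 40 mm across, 22 mm high; origin under its centre
- phone_dark: bystander: dark phone lying flat, 150 x 74 x 8 mm; origin under its centre, x along its length

How it is judged:
By the outcome, as a careful person would: the job done as asked, in the order asked, and still so for the second after the job is handed in, with the robot touching nothing.
It also fails if it takes over 72 s, if anything falls off the work surface, if the arm or the gripper's body presses on something with over 40 N, if the wrist force passes 120 N, or if a joint passes its speed limit or range.

ROBOT

A 6-joint arm with a two-finger parallel gripper is mounted at the origin on a cart in front of the work surface, level with it; the furniture and walls round the work are solid. World frame = base frame: x ahead of the robot, y to its left, z up, the work surface at z = 0. Lengths are in m, angles in rad, forces in N, time in s.
With the tool pointing down it reaches from about 0.4 to 0.925 m from the base axis. Payload 3.4 kg.
Tool frame: the origin (TCP) lies on the front face of the gripper's body, between the roots of the fingers; the fingertips stand 73 mm ahead of it and the grasp point (between the pads) lies 54 mm ahead of it (bot.tips_ahead is the distance from the TCP to the fingertips, in m); z points along the fingers, y is the line along which they close (so a half turn about z gives the same grasp; the last joint's range is limited). The gripper opens to 85 mm and grips with 20 to 120 N. Pads are 22 mm wide; open, the fingers measure 114 mm over their backs; the gripper's body (76 mm by 85 mm) begins 54 mm behind the grasp point. The pads swing forward as they close: fully open they stand 13 mm farther back than shut.
Start: joints at [-1.298, 0.307, 1.506, -0, 1.328, -0.073], TCP at [0.195, -0.541, 0.304] pointing down, gripper open.
Joint ranges: [-3.12, 3.12], [-1.05, 2.28], [0.14, 2.33], [-1.42, 4.57], [0.1, 2.73], [-2.68, 2.68]. Speed limits (rad/s): [2.57, 2.57, 3.14, 3.14, 3.14, 3.14].

INTERFACE

Orientations are given as a unit quaternion [x, y, z, w].
In Python, from bench import bot, read_camera, calibration, ticket gives the robot as it stands.
- The arm moves only by the tool carry_out, never from a script. Its argument "commands" is text: rows parted by semicolons, each of 7 numbers parted by spaces: the shift along the tool's x, y, z each as a share of 30 cm, from -1 to 1, then the turn, a rotation vector about the tool's x, y, z each as a share of 180 degrees, from -1 to 1, then the closure, from 0 (fully open) to 1 (shut). In form: x y z wx wy wz grip; .... A call has 1 to 12 rows; each row shifts and turns the commanded pose from where the row before left it, along the tool's axes as they then stand; what a row does not reach is not made up. A row lasts 1/10 s, in which the tool goes at most 50 mm and 8.59 degrees, less where a joint would pass 70% of its speed; a pose out of reach is approached as far as the arm can. A call with a number of a shift or a turn outside -1 to 1 is refused whole. A call with a gripper value outside its range is refused whole. The fingers move at their own pace and stop on an object; "newtons" is the grip in N (left out, the last holds). Time passes only in rows, so rows that do not move let the fingers close. It gives the time, the measured TCP pose, the force, the opening and the grip force at its end, in the units of the state.
- bot.state(): the state, without advancing time (a new reading comes with each control period).
- read_camera(name): name is "scene" or "top"; returns (picture, depth): 400x640x3 uint8, red, green, blue; 400x640 float32, m along the optical axis (not along the pixel's ray), 0 where there is no reading.
- calibration(name): a dict with "K" (3x3 intrinsics, pixels), "D" ([k1, k2, p1, p2, k3] as OpenCV has them; the pictures are not rectified), "pose" (4x4, takes a point from camera to world coordinates). Camera axes: x right, y up, looking along -z (the intrinsics and any distortion apply to the point x, -y, -z); pixel columns grow to the right and rows downward; lengths in m; the calibration is good to about 2 mm. A picture is of the moment at which its call begins. calibration takes no time and is no camera call.
- ticket.finish_job(): hands the job in; it is judged then, once.
The state is a dict: "time": time; "joint_pos": joint angles; "dq": joint speeds; "joint_torque": joint torques, N m; "position": TCP position; "orientation": TCP orientation; "contact_force": force on the tool from outside, world axes, zero at the start; "wrist_torque": the same for the moment, N m; "finger_gap": finger opening in m; "gripper_force": force on a finger pad.
Only numpy, scipy, OpenCV 4.12 (cv2) and the standard library are available. Lean on these libraries where they do the work, as an engineer would, in place of code of your own. Each camera call takes 0.05 s, during which the arm holds its last target. There are 200 camera calls.

## Working session

There is one attempt and no reset: what is moved stays moved. The work goes in short steps, Python scripts to look and compute and a tool call to move; the robot and the scene stay as the last step left them, time stands still between calls to the robot, and variables do not carry over. Pictures are saved under pics/ and viewed, at most 10 in all, crops included, and the job is handed in when it is done.

Besides the shell and the picture viewer there is one more tool, called after "Request:" as name(argument=value, ...), one argument or row to a line, values as JSON. carry_out: Moves the arm, as the interface text tells. Shift numbers are shares of 30 cm and turn numbers shares of 180 degrees, none past 1 either way. Its arguments: {"type":"object","properties":{"commands":{"type":"string"},"newtons":{"type":"number"}},"required":["commands"]}

```bash
mkdir -p pics; ls
cat > h.py <<'E'
import numpy as np, cv2
from bench import bot, read_camera, calibration, ticket
from scipy.spatial.transform import Rotation as R
def snap(n,fn=None):
    p,d=read_camera(n)
    if fn: cv2.imwrite('pics/'+fn,p[...,::-1])
    return p,d
def rays(n,uv):
    c=calibration(n); uv=np.asarray(uv,float).reshape(-1,1,2)
    q=cv2.undistortPoints(uv,np.array(c['K'],float),np.array(c['D'],float))[:,0]
    T=np.array(c['pose']); d=np.c_[q[:,0],-q[:,1],-np.ones(len(q))]
    return T[:3,3], d@T[:3,:3].T
def plane(n,uv,z):
    o,d=rays(n,uv); return o+d*((z-o[2])/d[:,2])[:,None]
def depthpts(n,uv,D):
    o,d=rays(n,uv); uv=np.asarray(uv,int).reshape(-1,2)
    return o+d*D[uv[:,1],uv[:,0]][:,None]
E
python3 - <<'E'
from h import *
for n in('scene','top'):
    p,d=snap(n,n+'0.png'); np.savez(n+'0.npz',p=p,d=d)
    print(n,np.round(calibration(n)['pose'],3).tolist(),calibration(n)['K'][0])
print(bot.state())
E
```

```text
pics
scene [[-0.755, 0.355, -0.551, -0.087], [-0.656, -0.398, 0.641, 0.879], [0.008, 0.846, 0.534, 0.683], [0.0, 0.0, 0.0, 1.0]] [423.56291166   0.         318.25350186]
top [[0.015, 0.984, -0.178, 0.366], [-1.0, 0.016, -0.0, 0.178], [0.003, 0.178, 0.984, 0.952], [0.0, 0.0, 0.0, 1.0]] [394.15378909   0.         317.38696104]
{'time': 0.1, 'joint_pos': array([-1.29752492e+00,  3.07457811e-01,  1.50754821e+00, -1.12152160e-05,
        1.32840866e+00, -7.35157030e-02]), 'dq': array([ 0.00045183, -0.00221595, -0.00191544,  0.0016948 ,  0.0010405 ,
        0.00011153]), 'joint_torque': array([ 4.05218034e-04, -4.58527744e+01, -2.52608407e+01, -6.52904146e-05,
        5.56210303e-03, -4.61477086e-06]), 'position': array([ 0.1952593 , -0.54029765,  0.30309411]), 'orientation': array([ 9.85004321e-01,  1.72527264e-01, -9.62543729e-05, -9.05932378e-04]), 'contact_force': array([ 0.45093903,  0.07827736, -0.10109071]), 'wrist_torque': array([-0.04529188,  0.01719532,  0.02516838]), 'gripper_force': 0.0, 'finger_gap': 0.08519971863881115}
```

View pics/scene0.png

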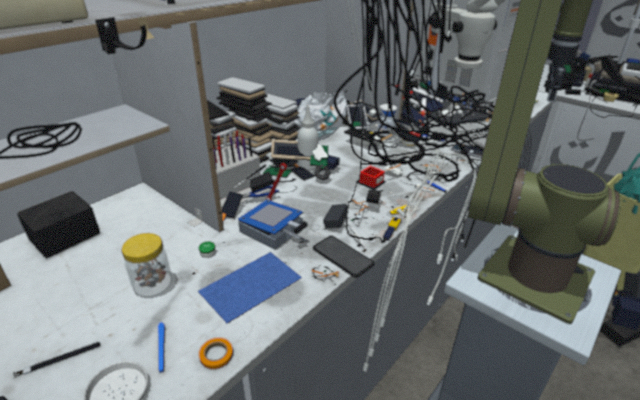

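View pics/top0.png

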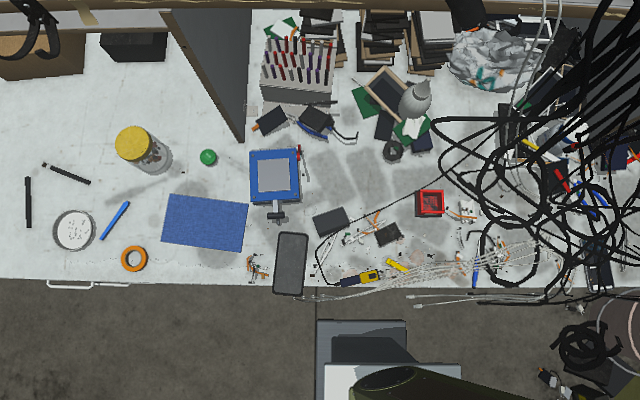

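The scene shows the case with its blue lid at about (270,215), the red arm standing up at (277,180), the mat at (250,285), the magnetiser at (372,177), the phone at (343,255) and the pot at (207,248). In the top view the case is at (274,176), the handle at (276,215), the mat at (205,222), the magnetiser at (430,203), the phone at (290,263), the pot at (208,157) and the red arm at (300,155). Next I measure.

```bash
cat > m.py <<'E'
from h import *
ims={n:(lambda f:(f['p'],f['d']))(np.load(n+'0.npz')) for n in('scene','top')}
def mask(n,lo,hi,box,im=None):
    p=(im or ims[n])[0]; h=cv2.cvtColor(p,cv2.COLOR_RGB2HSV); m=cv2.inRange(h,np.array(lo),np.array(hi))
    o=np.zeros_like(m); x0,y0,x1,y1=box; o[y0:y1,x0:x1]=m[y0:y1,x0:x1]; return o
def rect(n,m,z):
    c=max(cv2.findContours(m,0,2)[0],key=cv2.contourArea); 
    P=plane(n,c[:,0],z)[:,:2]; r=cv2.minAreaRect((P*1000).astype(np.float32)); return r
E
python3 - <<'E'
from m import *
t='top'
print('mat',rect(t,mask(t,(100,120,60),(125,255,255),(150,185,255,260)),.004))
m=mask(t,(100,120,60),(125,255,255),(240,140,305,212)); print('lid',rect(t,m,.042))
print('lidz',np.median(depthpts(t,np.argwhere(m>0)[:,::-1],ims[t][1]),axis=0))
r=mask(t,(0,140,90),(8,255,255),(405,180,455,225))|mask(t,(172,140,90),(180,255,255),(405,180,455,225)); print('mag',rect(t,r,.042))
print('pot',rect(t,mask(t,(45,120,60),(85,255,255),(190,140,225,175)),.022))
print('phone',rect(t,mask(t,(0,0,0),(180,255,95),(268,228,312,300)),.008))
k=mask(t,(0,0,0),(180,255,60),(262,203,292,226)); print('handle',rect(t,k,.038), np.median(depthpts(t,np.argwhere(k>0)[:,::-1],ims[t][1]),axis=0))
for n,b in((t,(290,130,320,190)),('scene',(255,150,300,215))):
    g=mask(n,(0,140,60),(8,255,255),b)|mask(n,(170,140,60),(180,255,255),b)
    px=np.argwhere(g>0)[:,::-1]; P=depthpts(n,px,ims[n][1]); print(n,len(px)); i=np.argsort(px[:,1])[::max(1,len(px)//14)]
    print(np.c_[px[i],np.round(P[i],3)])
for n,b in((t,(220,110,330,240)),('scene',(210,160,320,260))):
    im=ims[n][0][b[1]:b[3],b[0]:b[2]]; cv2.imwrite(f'pics/{n}c.png',cv2.resize(im,None,fx=4.5 if n==t else 6,fy=4.5 if n==t else 6,interpolation=2)[...,::-1])
a=cv2.imread('pics/topc.png'); b=cv2.imread('pics/scenec.png'); h=500
cv2.imwrite('pics/both.png',np.hstack([cv2.resize(a,(380,450)),cv2.resize(b,(420,382)) if 0 else cv2.copyMakeBorder(cv2.resize(b,(420,382)),0,68,0,0,0)]))
E
```

```text
mat ((474.92645263671875, 451.8282165527344), (197.37599182128906, 117.85506439208984), 83.1427993774414)
lid ((588.0831909179688, 283.5824279785156), (123.78749084472656, 114.39349365234375), 4.671258449554443)
lidz [0.57992795 0.28607393 0.04878706]
mag ((529.3931274414062, -91.31201934814453), (57.41079330444336, 56.17601013183594), 0.6201109886169434)
pot ((635.4044799804688, 449.71173095703125), (36.87682342529297, 34.5944938659668), 46.69334411621094)
phone ((377.35174560546875, 241.27334594726562), (159.36676025390625, 100.96492004394531), 0.9976413249969482)
handle ((491.0372314453125, 275.5234375), (14.161632537841797, 39.92860412597656), 0.9367271065711975) [0.48787009 0.27405435 0.05780019]
top 35
[[2.98e+02 1.45e+02 6.59e-01 2.26e-01 4.80e-02]
 [2.98e+02 1.46e+02 6.54e-01 2.26e-01 5.60e-02]
 [2.98e+02 1.47e+02 6.46e-01 2.25e-01 7.30e-02]
 [2.98e+02 1.48e+02 6.39e-01 2.24e-01 8.70e-02]
 [2.98e+02 1.50e+02 6.26e-01 2.23e-01 1.16e-01]
 [2.97e+02 1.52e+02 6.06e-01 2.22e-01 1.66e-01]
 [2.97e+02 1.53e+02 6.03e-01 2.22e-01 1.67e-01]
 [2.99e+02 1.53e+02 6.04e-01 2.18e-01 1.66e-01
[... 512 characters left out ...]
7.92e-01 4.20e-02 2.90e-02]
 [2.82e+02 1.64e+02 5.98e-01 2.24e-01 1.69e-01]
 [2.84e+02 1.65e+02 5.91e-01 2.23e-01 1.68e-01]
 [2.85e+02 1.68e+02 5.89e-01 2.22e-01 1.60e-01]
 [2.82e+02 1.70e+02 6.01e-01 2.22e-01 1.49e-01]
 [2.80e+02 1.72e+02 6.07e-01 2.24e-01 1.42e-01]
 [2.79e+02 1.74e+02 6.12e-01 2.23e-01 1.34e-01]
 [2.79e+02 1.76e+02 6.10e-01 2.25e-01 1.29e-01]
 [2.77e+02 1.80e+02 6.19e-01 2.25e-01 1.14e-01]
 [2.73e+02 1.83e+02 6.87e-01 1.77e-01 5.60e-02]
 [2.74e+02 1.85e+02 6.26e-01 2.29e-01 9.70e-02]
 [2.72e+02 1.89e+02 6.39e-01 2.26e-01 7.80e-02]
 [2.73e+02 1.91e+02 6.35e-01 2.26e-01 7.40e-02]
 [2.69e+02 1.94e+02 6.50e-01 2.28e-01 5.80e-02]
 [2.70e+02 1.97e+02 6.49e-01 2.26e-01 4.80e-02]]
```

View pics/both.png

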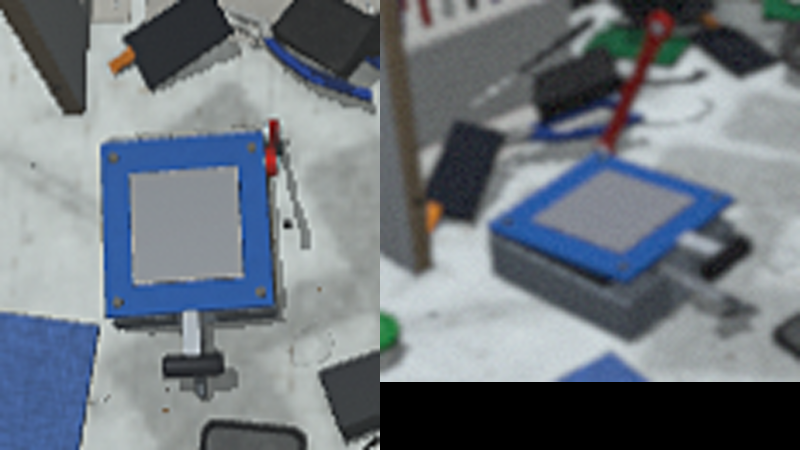

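The crops show the lid slightly raised. Its handle bar is at the front, the shank sticks out under it, and the red arm leans at roughly 65°. I fit the lid plane and the gauge line next.

Run:
```python
from m import *
t='top'
from numpy.linalg import svd
for n,b in((t,(240,140,305,212)),('scene',(235,195,305,245))):
    m=cv2.erode(mask(n,(100,120,60),(125,255,255),b),np.ones((3,3)))
    P=depthpts(n,np.argwhere(m>0)[:,::-1],ims[n][1]); c=P.mean(0); u=svd(P-c)[2][2]; u*=np.sign(u[2]); print(n,'lid normal',u,'tilt deg',np.degrees(np.arccos(u[2])),'az',np.degrees(np.arctan2(u[1],u[0])),c)
# lid corners with tilted plane via depth: project contour on plane from fit
    mm=mask(n,(100,120,60),(125,255,255),b); ct=max(cv2.findContours(mm,0,2)[0],key=cv2.contourArea)[:,0]
    o,d=rays(n,ct); Q=o+d*(((c-o)@u)/(d@u))[:,None]
    r=cv2.minAreaRect((Q[:,:2]*1000).astype(np.float32)); print(r,np.round(cv2.boxPoints(r)).tolist(), [round(float(c[2]-((np.array([*p/1000,0])-c)[:2]@u[:2])/u[2]),4) for p in cv2.boxPoints(r)])
for n,b in((t,(290,130,320,190)),('scene',(255,150,300,215))):
    g=mask(n,(0,140,60),(8,255,255),b)|mask(n,(170,140,60),(180,255,255),b)
    P=depthpts(n,np.argwhere(g>0)[:,::-1],ims[n][1]); P=P[(abs(P[:,1]-.223)<.008)&(P[:,2]<.175)]
    L=cv2.fitLine((P*1000).astype(np.float32),cv2.DIST_HUBER,0,.01,.01).ravel(); L[:3]*=-np.sign(L[0]); print(n,L,np.degrees(np.arctan2(L[2],-L[0])), 'top',P[P[:,2].argmax()],'frontmost',P[P[:,0].argmin()])
    Q=plane(n,[(276,215)] ,.055) if n==t else 0; 
# handle, height from the depth
k=mask(t,(0,0,0),(180,255,60),(262,203,292,226)); P=depthpts(t,np.argwhere(k>0)[:,::-1],ims[t][1]); print(np.round(np.percentile(P,[5,25,50,75,95],axis=0),3))
print('handle@.057',rect(t,k,.057))
# phone: depth/ low dark pixels
p=ims[t][0]; print(p[235:300:4,290].tolist()); print(p[262,262:320:3].tolist())
print('finger region', [np.round(depthpts(t,[[x,y]],ims[t][1])[0],3).tolist() for x,y in ((277,225),(274,207),(300,200),(330,222))])
```

```text
top lid normal [0.47524886 0.75135549 0.45782469] tilt deg 62.753172637083715 az 57.68574743741635 [0.58286073 0.28491968 0.0501646 ]
((630.9408569335938, 300.9591979980469), (318.74163818359375, 139.0018768310547), 18.24571418762207) [[458.0, 317.0], [501.0, 185.0], [804.0, 285.0], [761.0, 417.0]] [0.1272, 0.2987, -0.1793, -0.3508]
scene lid normal [ 0.38643505 -0.39320732  0.83429968] tilt deg 33.45701359806227 az -45.49768080722398 [0.5659245  0.31266533 0.05679672]
((-12861.0625, 12245.875), (746.3828125, 97557.734375), 48.69511413574219) [[-49750.0, 44163.0], [23536.0, -20232.0], [24028.0, -19671.0], [-49258.0, 44723.0]] [44.0293, -20.2651, -20.229, 44.0653]
top [-4.6114326e-01 -4.4298124e-02  8.8621920e-01  6.1813434e+02
  2.2165135e+02  1.2768915e+02] 62.509827 top [0.59781153 0.21936708 0.17110794] frontmost [0.59017334 0.22174525 0.16040775]
scene [-4.4235462e-01 -4.6268981e-02  8.9564592e-01  6.2028833e+02
  2.2460077e+02  1.1155762e+02] 63.715485 top [0.59169972 0.22275156 0.17054054] frontmost [0.58897267 0.22242723 0.15987952]
[[0.481 0.256 0.011]
 [0.484 0.263 0.056]
 [0.488 0.274 0.058]
 [0.493 0.286 0.06 ]
 [0.523 0.301 0.062]]
handle@.057 ((488.427001953125, 273.4956970214844), (13.867096900939941, 39.098167419433594), 0.9366640448570251)
[[84, 87, 87], [86, 89, 89], [86, 89, 90], [86, 89, 89], [79, 83, 83], [81, 83, 84], [84, 88, 87], [82, 86, 86], [88, 92, 91], [83, 85, 86], [85, 87, 88], [84, 89, 88], [82, 84, 84], [89, 92, 90], [88, 90, 90], [45, 45, 43], [86, 83, 76]]
[[183, 193, 188], [185, 193, 191], [179, 187, 185], [182, 190, 187], [207, 214, 213], [91, 94, 94], [84, 87, 88], [86, 88, 89], [88, 90, 90], [82, 84, 85], [82, 87, 86], [83, 87, 86], [84, 87, 87], [79, 81, 81], [42, 43, 42], [191, 199, 197], [195, 203, 201], [190, 198, 195], [184, 190, 187], [95, 97, 94]]
finger region [[0.472, 0.275, -0.002], [0.507, 0.278, 0.057], [0.534, 0.221, 0.003], [0.477, 0.148, 0.038]]
```

Run:
```python
from m import *
t='top'
for n,b in((t,(240,140,305,212)),('scene',(235,195,305,245))):
    m=cv2.erode(mask(n,(100,120,60),(125,255,255),b),np.ones((3,3)))
    P=depthpts(n,np.argwhere(m>0)[:,::-1],ims[n][1]); P=P[(abs(P[:,2]-.05)<.02)]
    for _ in range(3):
        A=np.c_[P[:,:2]-[.58,.285],np.ones(len(P))]; s=np.linalg.lstsq(A,P[:,2],rcond=None)[0]; e=A@s-P[:,2]; P=P[abs(e)<2.5*e.std()+1e-4]
    print(n,'plane',s,'tilt',np.degrees(np.arctan(np.hypot(*s[:2]))),e.std())
    ct=max(cv2.findContours(mask(n,(100,120,60),(125,255,255),b),0,2)[0],key=cv2.contourArea)[:,0]
    o,d=rays(n,ct); u=np.array([-s[0],-s[1],1]); c=np.array([.58,.285,s[2]]); Q=o+d*(((c-o)@u)/(d@u))[:,None]
    r=cv2.minAreaRect((Q[:,:2]*1000).astype(np.float32)); bp=cv2.boxPoints(r)/1000; print(r,np.c_[bp,(bp-[.58,.285])@s[:2]+s[2]].round(4).tolist())
# phone
ph=cv2.inRange(ims[t][0],(30,30,30),(105,105,105)); z=np.zeros_like(ph); z[231:300,271:310]=ph[231:300,271:310]; z=cv2.morphologyEx(z,cv2.MORPH_OPEN,np.ones((5,5)))
r=rect(t,z,.008); print('phone',r,cv2.boxPoints(r).round().tolist())
```

```text
top plane [-0.09354642 -0.00956158  0.0496209 ] tilt 5.371943649212749 0.0014375120057865001
((587.0065307617188, 282.81243896484375), (126.00016021728516, 113.11821746826172), 5.258180618286133) [[0.5191, 0.3334, 0.0549], [0.5295, 0.2207, 0.055], [0.6549, 0.2323, 0.0431], [0.6446, 0.3449, 0.043]]
scene plane [-0.0911963  -0.0095025   0.05012458] tilt 5.238803706500068 0.001092982319698895
((582.3021850585938, 289.2767333984375), (127.78779602050781, 116.35449981689453), 4.738322734832764) [[0.5138, 0.342, 0.0556], [0.5234, 0.226, 0.0558], [0.6508, 0.2366, 0.0441], [0.6412, 0.3525, 0.0439]]
phone ((377.3764953613281, 240.0432586669922), (159.3541717529297, 89.17171478271484), 0.9952777624130249) [[297.0, 283.0], [298.0, 194.0], [458.0, 197.0], [456.0, 286.0]]
```

Request:
carry_out(
  commands="0 0 0 0 0 0.041 0.3; 0 0 0 0 0 0.041 0.3; 0.117 -0.087 0.01 0 0 0 0.3; 0.117 -0.087 0.01 0 0 0 0.3; 0.117 -0.087 0.01 0 0 0 0.3; 0.117 -0.087 0.01 0 0 0 0.3; 0.117 -0.087 0.01 0 0 0 0.3; 0.117 -0.087 0.01 0 0 0 0.3; 0.117 -0.087 0.01 0 0 0 0.3; 0.117 -0.087 0.01 0 0 0 0.3; 0.117 -0.087 0.01 0 0 0 0.3; 0.117 -0.087 0.01 0 0 0 0.3",
  newtons=60,
)

```text
time: 1.3
position: [0.5227, -0.248, 0.2734]
orientation: [0.999, 0.045, -0.0, -0.0]
contact_force: [0.1, 0.3, 0.6]
finger_gap: 0.0597
gripper_force: 0.0
```

```bash
cat >> h.py <<'E'
def st(): 
    s=bot.state(); q=s['orientation']; return s,np.array(s['position']),R.from_quat(q)
def go(target,Rt=None):
    "print tool-frame shift (shares) in the present axes, and the turn shares"
    s,p,r=st(); d=r.inv().apply(np.array(target)-p)/.3
    print('t',round(s['time'],2),'p',p.round(4),'x_t',r.as_matrix()[:,0].round(3),'z_t',r.as_matrix()[:,2].round(3),'q',np.round(s['joint_pos'],2),'F',np.round(s['contact_force'],1),'gap',round(s['finger_gap'],4),'grip',round(s['gripper_force'],1))
    print('shift',d.round(4),'norm',np.linalg.norm(d).round(3),'rows',np.linalg.norm(d)/.15)
    if Rt is not None: print('turn',((r.inv()*Rt).as_rotvec()/np.pi).round(4))
def down(az): # tool x at azimuth az deg, z down
    a=np.radians(az); x=np.array([np.cos(a),np.sin(a),0]); z=np.array([0,0,-1.]); return R.from_matrix(np.c_[x,np.cross(z,x),z])
E
python3 -c "
from h import *
go([.487,.2765,.054+.053+.1],down(5.2))"
```

```text
t 1.3 p [ 0.5227 -0.248   0.2734] x_t [ 0.996  0.089 -0.001] z_t [-0.001  0.    -1.   ] q [-0.52  0.34  1.54 -0.    1.26  0.97] F [0.1 0.3 0.6] gap 0.0597 grip 0.0
shift [ 0.0375 -1.752   0.2219] norm 1.766 rows 11.77569595541377
turn [-0.0001  0.0002 -0.0005]
```

Request:
carry_out(
  commands="0.003 -0.146 0.018 0 0 0 0.3; 0.003 -0.146 0.018 0 0 0 0.3; 0.003 -0.146 0.018 0 0 0 0.3; 0.003 -0.146 0.018 0 0 0 0.3; 0.003 -0.146 0.018 0 0 0 0.3; 0.003 -0.146 0.018 0 0 0 0.3; 0.003 -0.146 0.018 0 0 0 0.3; 0.003 -0.146 0.018 0 0 0 0.3; 0.003 -0.146 0.018 0 0 0 0.3; 0.003 -0.146 0.018 0 0 0 0.3; 0.003 -0.146 0.018 0 0 0 0.3; 0.003 -0.146 0.024 0 0 0 0.3",
)

```text
time: 2.5
position: [0.4852, 0.2767, 0.2069]
orientation: [0.999, 0.045, -0.0, 0.0]
contact_force: [1.2, 0.4, 0.6]
finger_gap: 0.06
gripper_force: 0.0
```

```bash
python3 -c "
from h import *
p,d=snap('scene'); cv2.imwrite('pics/s1.png',cv2.resize(p[120:270,200:400],None,fx=4,fy=4)[...,::-1])
go([.487,.2765,.054+.053],down(5.2))"
```

```text
t 2.55 p [0.4848 0.2829 0.206 ] x_t [ 0.996  0.091 -0.   ] z_t [-0.001  0.005 -1.   ] q [0.45 0.38 1.67 0.01 1.09 1.93] F [ 1.5  5.5 -0.2] gap 0.0598 grip 0.0
shift [0.0054 0.0236 0.3298] norm 0.331 rows 2.204647065370699
turn [-0.0017  0.      0.0002]
```

View pics/s1.png

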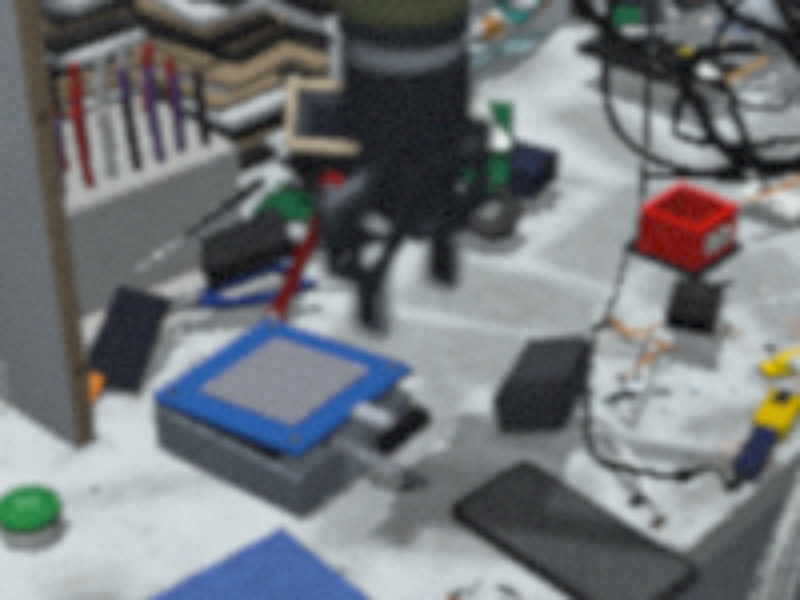

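The picture shows the open gripper above the handle (handle at about (405,425)), clear of the red arm. I descend next.

Request:
carry_out(
  commands="0 0 0 0 0 0 0.3; 0 0 0 0 0 0 0.3; 0.002 0 0.08 0 0 0 0.3; 0.002 0 0.09 0 0 0 0.3; 0.002 0 0.08 0 0 0 0.3; 0 0 0.08 0 0 0 0.3; 0 0 0 0 0 0 0.3; 0 0 0 0 0 0 0.3",
)

```text
time: 3.35
position: [0.4876, 0.2737, 0.1084]
orientation: [0.999, 0.044, -0.001, 0.0]
contact_force: [-0.2, -0.4, -0.4]
finger_gap: 0.0596
gripper_force: 0.0
```

```bash
python3 -c "
from h import *
p,d=snap('scene'); p2,d=snap('top'); cv2.imwrite('pics/s2.png',np.hstack([cv2.resize(p[175:255,225:325],(400,320),interpolation=2),cv2.resize(p2[160:240,225:325],(400,320),interpolation=2)])[...,::-1])
go([.487,.2765,.054+.053],down(5.2))"
```

```text
t 3.45 p [0.4885 0.2747 0.1096] x_t [0.996 0.088 0.002] z_t [ 0.002  0.001 -1.   ] q [ 0.44  0.5   1.77 -0.    0.87  1.92] F [-0.1 -0.3 -0.7] gap 0.0593 grip 0.0
shift [-0.0046 -0.0065  0.0088] norm 0.012 rows 0.07899844931748425
turn [-0.0002 -0.0007 -0.0009]
```

View pics/s2.png

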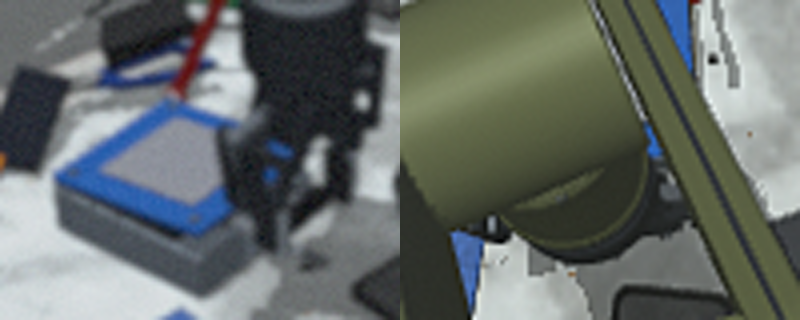

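The fingers straddle the bar ends, at about (255,200) and (335,180) in the left half. I close now.

Request:
carry_out(
  commands="0 0 0 0 0 0 0.7; 0 0 0 0 0 0 0.7; 0 0 0 0 0 0 0.7; 0 0 0 0 0 0 0.7; 0 0 0 0 0 0 0.7; 0 0 0 0 0 0 0.7",
  newtons=40,
)

```text
time: 4.05
position: [0.4882, 0.2757, 0.1088]
orientation: [0.999, 0.045, 0.001, -0.001]
contact_force: [1.3, 4.3, 3.1]
finger_gap: 0.0393
gripper_force: 41.7
```

```bash
python3 -c "
from h import *
go([.487,.2765,.054+.053],down(5.2))
# arc relative moves: lid from 5.3 deg to 63, tool kept vertical, units
a=np.radians(np.linspace(5.3,63,11)); x=-.163*np.cos(a); z=.163*np.sin(a); print(np.c_[np.diff(x),-np.diff(z)]/.3)
"
```

```text
t 4.05 p [0.4882 0.2757 0.1088] x_t [0.996 0.089 0.002] z_t [ 0.002  0.001 -1.   ] q [0.44 0.5  1.77 0.   0.87 1.92] F [1.3 4.3 3.1] gap 0.0393 grip 41.7
shift [-0.0038 -0.003   0.0059] norm 0.008 rows 0.050529509091697726
turn [-0.0003 -0.0006 -0.0005]
[[ 0.00778671 -0.0541364 ]
 [ 0.01318988 -0.05307928]
 [ 0.0184594  -0.0514843 ]
 [ 0.02354187 -0.04936763]
 [ 0.02838578 -0.04675072]
 [ 0.03294207 -0.04366008]
 [ 0.03716455 -0.04012704]
 [ 0.04101044 -0.03618738]
 [ 0.04444077 -0.03188104]
 [ 0.04742078 -0.02725164]]
```

Request:
carry_out(
  commands="0.008 0 -0.054 0 0 0 0.7; 0.013 0 -0.053 0 0 0 0.7; 0.018 0 -0.052 0 0 0 0.7; 0.024 0 -0.049 0 0 0 0.7; 0.028 0 -0.047 0 0 0 0.7; 0.033 0 -0.044 0 0 0 0.7; 0.037 0 -0.040 0 0 0 0.7; 0.041 0 -0.036 0 0 0 0.7; 0.044 0 -0.032 0 0 0 0.7; 0 0 0 0 0 0 0.7; 0 0 0 0 0 0 0.7; 0 0 0 0 0 0 0.7",
)

```text
time: 5.25
position: [0.56, 0.2821, 0.23]
orientation: [0.999, 0.045, -0.001, -0.0]
contact_force: [-2.1, 4.6, 3.1]
finger_gap: 0.0389
gripper_force: 41.4
```

```bash
cat > lid.py <<'E'
from m import *
def run():
  yaw=np.radians(5.2); ex=np.array([np.cos(yaw),np.sin(yaw),0]); ey=np.array([-np.sin(yaw),np.cos(yaw),0]); H=np.array([.648,.2915,.038])
  for n in('scene','top'):
    im=snap(n)
    b=(225,140,320,250) if n=='scene' else (230,110,310,215)
    blue=cv2.erode(mask(n,(100,120,40),(125,255,255),b,im),np.ones((2,2)))
    red=mask(n,(0,140,50),(8,255,255),b,im)|mask(n,(170,140,50),(180,255,255),b,im)
    for nm,m in(('lid',blue),('arm',red)):
        P=depthpts(n,np.argwhere(m>0)[:,::-1],im[1])-H; c=np.c_[-P@ex,P@ey,P[:,2]]
        ok=(c[:,2]>.02)&(c[:,2]<.16)&(c[:,0]>-.03)&(c[:,0]<.14)&((abs(c[:,1])<.062) if nm=='lid' else (abs(c[:,1]+.065)<.012)); c=c[ok]
        if len(c)<8: print(n,nm,'few',len(c)); continue
        L=cv2.fitLine((c[:,[0,2]]*1000).astype(np.float32),cv2.DIST_HUBER,0,.01,.01).ravel()
        print(n,nm,len(c),'angle',round(float(np.degrees(np.arctan2(abs(L[1]),L[0]*np.sign(L[1])))),2),'at z=38 x',round(float(L[2]-L[0]/L[1]*L[3]),1),'z range',c[:,2].min().round(3),c[:,2].max().round(3))
E
python3 -c "
from lid import *
run()
go([.574,.283,.054+.183])"
```

```text
scene lid 287 angle 54.88 at z=38 x 1.0 z range 0.02 0.107
scene arm few 0
top lid 9 angle 52.93 at z=38 x -10.7 z range 0.02 0.047Traceback (most recent call last):
  File "<string>", line 3, in <module>
    run()
    ~~~^^
  File "lid.py", line 10, in run
    P=depthpts(n,np.argwhere(m>0)[:,::-1],im[1])-H; c=np.c_[-P@ex,P@ey,P[:,2]]
      ~~~~~~~~^^^^^^^^^^^^^^^^^^^^^^^^^^^^^^^^^^
  File "h.py", line 16, in depthpts
    o,d=rays(n,uv); uv=np.asarray(uv,int).reshape(-1,2)
        ~~~~^^^^^^
  File "h.py", line 10, in rays
    q=cv2.undistortPoints(uv,np.array(c['K'],float),np.array(c['D'],float))[:,0]
      ~~~~~~~~~~~~~~~~~~~^^^^^^^^^^^^^^^^^^^^^^^^^^^^^^^^^^^^^^^^^^^^^^^^^^
cv2.error: OpenCV(4.12.0) /io/opencv/modules/calib3d/src/undistort.dispatch.cpp:347: error: (-215:Assertion failed) CV_IS_MAT(_src) && CV_IS_MAT(_dst) && (_src->rows == 1 || _src->cols == 1) && (_dst->rows == 1 || _dst->cols == 1) && _src->cols + _src->rows - 1 == _dst->rows + _dst->cols - 1 && (CV_MAT_TYPE(_src->type) == CV_32FC2 || CV_MAT_TYPE(_src->type) == CV_64FC2) && (CV_MAT_TYPE(_dst->type) == CV_32FC2 || CV_MAT_TYPE(_dst->type) == CV_64FC2) in function 'cvUndistortPointsInternal'
```

Request:
carry_out(
  commands="0.017 0 -0.011 0 0 0 0.7; 0.018 0 -0.010 0 0 0 0.7; 0.018 0 -0.010 0 0 0 0.7; 0 0 0 0 0 0 0.7; 0 0 0 0 0 0 0.7; 0 0 0 0 0 0 0.7",
)

```text
time: 5.95
position: [0.5745, 0.2834, 0.2383]
orientation: [0.999, 0.045, -0.003, -0.0]
contact_force: [-4.4, 4.6, 1.2]
finger_gap: 0.0391
gripper_force: 41.0
```

```bash
sed -i 's/    for nm,m in/    if n=="top" and not full: continue\n    for nm,m in/; s/^def run():/def run(full=False,saved=False):/; s/    im=snap(n)/    if n=="top" and not full: continue\n    im=ims[n] if saved else snap(n)/; s/P=depthpts/\n        if m.sum()==0: continue\n        P=depthpts/' lid.py
python3 -c "
from lid import *
run(True,True); print('now'); run()
go([.574,.283,.054+.183])"
```

```text
scene lid few 1
scene arm 84 angle 63.76 at z=38 x -2.8 z range 0.02 0.133
top lid few 1
top arm 31 angle 62.0 at z=38 x -11.8 z range 0.035 0.133
now
scene lid 430 angle 60.15 at z=38 x 0.6 z range 0.02 0.114
scene arm 11 angle 112.84 at z=38 x 116.8 z range 0.118 0.131
t 6.0 p [0.5744 0.2834 0.2383] x_t [ 0.996  0.089 -0.005] z_t [-0.005 -0.    -1.   ] q [0.39 0.45 1.45 0.   1.25 1.87] F [-4.2  5.6  0.7] gap 0.039 grip 41.0
shift [-0.0015  0.0011  0.0043] norm 0.005 rows 0.03109050608418243
```

Request:
carry_out(
  commands="0.015 0 -0.008 0 0 0 0.7; 0.014 0 -0.008 0 0 0 0.7; 0 0 0 0 0 0 0.7; 0 0 0 0 0 0 0.7; 0 0 0 0 0 0 0.7; 0 0 0 0 0 0 0.3; 0 0 0 0 0 0 0.3; 0 0 0 0 0 0 0.3; 0 0 -0.08 0 0 0 0.3; -0.05 0 -0.1 0 0 0 0.3; -0.1 0 -0.1 0 0 0 0.3; -0.1 0.1 0 0 0 0 0.3",
)

```text
time: 7.2
position: [0.5157, 0.2497, 0.3332]
orientation: [0.999, 0.046, 0.005, -0.002]
contact_force: [0.4, -1.2, -0.0]
finger_gap: 0.0594
gripper_force: 0.0
```

Request:
carry_out(
  commands="-0.05 0.14 0 0 0 0 0.3; 0 0.14 0 0 0 0 0.3; 0 0.14 0 0 0 0 0.3; 0 0.14 0 0 0 0 0.3; 0 0.14 0 0 0 0 0.3; 0 0 0 0 0 0 0.3; 0 0 0 0 0 0 0.3",
)

```text
time: 7.9
position: [0.5173, 0.0355, 0.3287]
orientation: [0.999, 0.043, 0.0, 0.0]
contact_force: [-0.6, -0.3, -1.5]
finger_gap: 0.0597
gripper_force: 0.0
```

```bash
python3 -c "
from lid import *
run(True)
go([.574,.283,.054+.183])
p,_=snap('scene'); q,_=snap('top'); cv2.imwrite('pics/s3.png',np.hstack([cv2.resize(p[140:260,215:335],(400,400),interpolation=2),cv2.resize(q[130:250,220:340],(400,400),interpolation=2)])[...,::-1])
np.savez('s3.npz',p=p,q=q)
"
```

```text
scene lid 523 angle 63.35 at z=38 x 0.4 z range 0.02 0.117
scene arm 32 angle 64.56 at z=38 x 0.8 z range 0.023 0.132
top lid 171 angle 60.78 at z=38 x -11.7 z range 0.034 0.151
top arm 32 angle 62.16 at z=38 x -11.6 z range 0.022 0.132
t 8.0 p [0.5172 0.0371 0.3286] x_t [0.996 0.089 0.   ] z_t [ 0.  0. -1.] q [-0.01  0.21  1.58  0.    1.35  1.47] F [ 0.4 -0.1  1. ] gap 0.0596 grip 0.0
shift [ 0.2615 -0.7994  0.3056] norm 0.895 rows 5.965688280402792
```

View pics/s3.png

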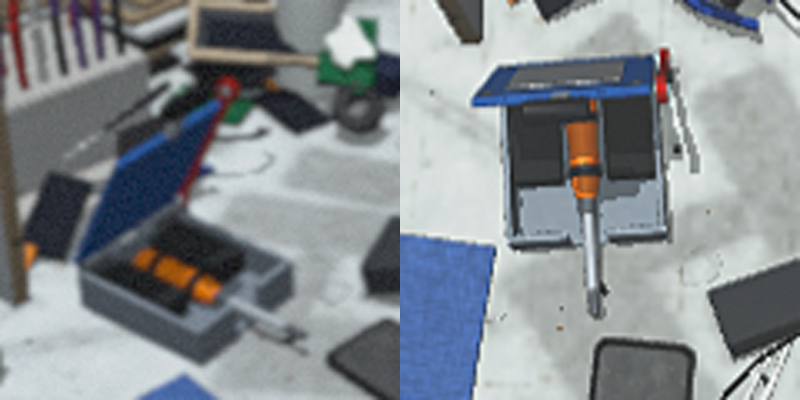

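The lid now stands nearly in line with the arm in both views. The orange handle lies in its pocket (top half: (582,165)), with the shank out to about (595,310). I measure the driver and average the lid and arm angles.

Run:
```python
from lid import *
for _ in range(3): run(True)
for n,bo,bs in(('top',(385//1-0,0,0,0),0),):pass
T,D=snap('top'); S,DS=snap('scene')
o=mask('top',(5,150,80),(20,255,255),(255,150,300,195),(T,D)); px=np.argwhere(o>0)[:,::-1]; P=depthpts('top',px,D); print('handle pts',len(px),np.round(np.percentile(P,[5,50,95],axis=0),3).tolist())
o2=mask('scene',(5,150,80),(20,255,255),(245,205,290,235),(S,DS)); P2=depthpts('scene',np.argwhere(o2>0)[:,::-1],DS); print('scene',len(P2),np.round(np.percentile(P2,[5,50,95],axis=0),3).tolist())
# shank in top: points above bench in region in front of case
vv,uu=np.mgrid[190:232,262:300]; px=np.c_[uu.ravel(),vv.ravel()]; P=depthpts('top',px,D); k=(P[:,2]>.012)&(P[:,2]<.05)&(P[:,0]<.522); P=P[k]
for x in np.arange(.455,.525,.006):
    s=P[abs(P[:,0]-x)<.003]
    if len(s): print(round(x,3),len(s),np.round([s[:,1].min(),s[:,1].mean(),s[:,1].max(),s[:,2].max(),np.median(s[:,2])],4))
vv,uu=np.mgrid[215:250,270:320]; px=np.c_[uu.ravel(),vv.ravel()]; P=depthpts('scene',px,DS); k=(P[:,2]>.012)&(P[:,2]<.05)&(P[:,0]<.515)&(abs(P[:,1]-.275)<.03); P=P[k]; print('scene shank')
for x in np.arange(.455,.525,.006):
    s=P[abs(P[:,0]-x)<.003]
    if len(s): print(round(x,3),len(s),np.round([s[:,1].min(),s[:,1].mean(),s[:,1].max(),s[:,2].max(),np.median(s[:,2])],4))
```

```text
scene lid 518 angle 63.29 at z=38 x 0.4 z range 0.021 0.117
scene arm 35 angle 64.32 at z=38 x -0.0 z range 0.023 0.131
top lid 171 angle 60.48 at z=38 x -12.2 z range 0.035 0.151
top arm 31 angle 61.85 at z=38 x -12.2 z range 0.036 0.133
scene lid 521 angle 63.4 at z=38 x 0.6 z range 0.02 0.117
scene arm 35 angle 64.72 at z=38 x 1.4 z range 0.024 0.132
top lid 171 angle 60.67 at z=38 x -11.8 z range 0.033 0.151
top arm 32 angle 62.05 at z=38 x -11.7 z range 0.023 0.131
scene lid 517 angle 63.41 at z=38 x 0.6 z range 0.02 0.116
scene arm 30 angle 64.02 at z=38 x 0.6 z range 0.022 0.132
top lid 171 angle 60.72 at z=38 x -11.8 z range 0.035 0.15
top arm 30 angle 61.92 at z=38 x -12.1 z range 0.035 0.132
handle pts 154 [[0.56, 0.274, 0.021], [0.591, 0.282, 0.026], [0.61, 0.292, 0.03]]
scene 162 [[0.56, 0.278, 0.018], [0.592, 0.29, 0.027], [0.627, 0.302, 0.031]]
0.473 5 [0.2687 0.2715 0.2733 0.0214 0.0182]
0.479 9 [0.2687 0.271  0.2733 0.0236 0.0202]
0.485 7 [0.2689 0.2719 0.2762 0.0233 0.0197]
0.491 12 [0.2689 0.2726 0.2764 0.0232 0.0202]
0.497 8 [0.2693 0.2727 0.2766 0.0234 0.021 ]
0.503 11 [0.2695 0.2732 0.2768 0.0236 0.0208]
0.509 10 [0.27   0.2745 0.2795 0.0268 0.0216]
0.515 11 [0.2718 0.276  0.2792 0.025  0.0208]
0.521 4 [0.2724 0.2758 0.2793 0.0236 0.0217]
scene shank
0.473 7 [0.2676 0.2737 0.277  0.0218 0.0193]
0.479 7 [0.2714 0.2741 0.2753 0.0233 0.0202]
0.485 8 [0.2724 0.2752 0.278  0.0221 0.0203]
0.491 8 [0.2716 0.2769 0.2792 0.0236 0.0212]
0.497 8 [0.2731 0.2775 0.2829 0.0249 0.0217]
0.503 10 [0.274  0.2785 0.2817 0.0244 0.0221]
0.509 5 [0.2759 0.2789 0.2809 0.0243 0.0232]
0.515 3 [0.2753 0.2792 0.2812 0.0226 0.0213]
```

```bash
python3 -c "
from h import *
go([.5825,.2842,.335],down(5.2)); print(bot.tips_ahead)"
```

```text
t 8.5 p [0.5172 0.0372 0.3285] x_t [ 0.996  0.09  -0.   ] z_t [-0. -0. -1.] q [-0.01  0.21  1.58 -0.    1.35  1.47] F [-0.  -0.2  0.3] gap 0.0595 grip 0.0
shift [ 0.2906 -0.8006 -0.0217] norm 0.852 rows 5.679987711014257
turn [ 0.      0.     -0.0003]
0.0726
```

Request:
carry_out(
  commands="0.048 -0.133 -0.004 0 0 0 0.3; 0.048 -0.133 -0.004 0 0 0 0.3; 0.048 -0.133 -0.004 0 0 0 0.3; 0.048 -0.133 -0.004 0 0 0 0.3; 0.049 -0.134 -0.003 0 0 0 0.3; 0.049 -0.134 -0.003 0 0 0 0.3; 0 0 0 0 0 0 0.3; 0 0 0 0 0 0 0.3; 0 0 0.1 0 0 0 0.3; 0 0 0.1 0 0 0 0.3; 0 0 0.107 0 0 0 0.3; 0 0 0 0 0 0 0.3",
)

```text
time: 9.7
position: [0.5794, 0.2807, 0.2384]
orientation: [0.999, 0.044, -0.005, 0.002]
contact_force: [-1.8, -0.7, 0.5]
finger_gap: 0.0599
gripper_force: 0.0
```

Request:
carry_out(
  commands="0 0 0 0 0 0 0.7; 0 0 0 0 0 0 0.7; 0 0 0 0 0 0 0.7; 0 0 0 0 0 0 0.7; 0 0 0 0 0 0 0.7",
)

```text
time: 10.2
position: [0.5828, 0.2841, 0.2446]
orientation: [0.999, 0.045, 0.001, -0.001]
contact_force: [-2.7, 3.8, 3.6]
finger_gap: 0.0387
gripper_force: 43.2
```

```bash
python3 -c "
from lid import *
run()
go([.5825,.2842,.243])"
```

```text
scene lid 513 angle 63.45 at z=38 x 0.5 z range 0.02 0.117
scene arm 37 angle 64.88 at z=38 x 1.1 z range 0.026 0.132
t 10.25 p [0.5828 0.2841 0.2446] x_t [0.996 0.089 0.002] z_t [ 0.002  0.001 -1.   ] q [0.39 0.45 1.43 0.   1.26 1.87] F [-3.8  3.3  4.7] gap 0.0391 grip 43.3
shift [-0.001  -0.0005  0.0054] norm 0.006 rows 0.03670148576497185
```

Request:
carry_out(
  commands="0.010 0 -0.005 0 0 0 0.7; 0 0 0 0 0 0 0.7; 0 0 0 0 0 0 0.7; 0 0 0 0 0 0 0.7; 0 0 0 0 0 0 0.3; 0 0 0 0 0 0 0.3; 0 0 0 0 0 0 0.3; 0 0 -0.08 0 0 0 0.3; -0.02 0 -0.12 0 0 0 0.3; -0.08 0 -0.1 0 0 0 0.3; -0.12 0 0 0 0 0 0.3; -0.1 0 0 0 0 0 0.3",
)

```text
time: 11.45
position: [0.4896, 0.275, 0.3359]
orientation: [0.999, 0.044, 0.001, -0.0]
contact_force: [-0.7, 0.7, -0.3]
finger_gap: 0.0598
gripper_force: 0.0
```

Request:
carry_out(
  commands="0 0 0 0 0 0 0.3; 0 0 0 0 0 0 0.3",
)

```text
time: 11.65
position: [0.4899, 0.2751, 0.3351]
orientation: [0.999, 0.045, 0.001, -0.0]
contact_force: [0.2, 0.1, -0.1]
finger_gap: 0.0596
gripper_force: 0.0
```

```bash
python3 -c "
from lid import *
run(); run()
go([.489,.2745,.0775],down(5.2))"
```

```text
scene lid 532 angle 64.05 at z=38 x 0.4 z range 0.02 0.118
scene arm 51 angle 64.05 at z=38 x -0.9 z range 0.021 0.133
scene lid 535 angle 64.07 at z=38 x 0.5 z range 0.02 0.117
scene arm 48 angle 64.35 at z=38 x 0.1 z range 0.023 0.131
t 11.75 p [0.4911 0.2753 0.3347] x_t [0.996 0.089 0.002] z_t [ 0.002  0.    -1.   ] q [ 0.44  0.27  1.48 -0.    1.39  1.92] F [ 0.8 -0.6  1. ] gap 0.0597 grip 0.0
shift [-0.0085  0.0022  0.8573] norm 0.857 rows 5.715457393744336
turn [-0.     -0.0005 -0.0006]
```

Request:
carry_out(
  commands="-0.004 0 0.13 0 0 0 0.4; -0.004 0 0.13 0 0 0 0.4; 0 0 0.13 0 0 0 0.4; 0 0 0.13 0 0 0 0.4; 0 0 0.13 0 0 0 0.4; 0 0 0.1 0 0 0 0.4; 0 0 0.06 0 0 0 0.4; 0 0 0.04 0 0 0 0.4; 0 0 0 0 0 0 0.4; 0 0 0 0 0 0 0.4",
)

```text
time: 12.75
position: [0.4885, 0.2753, 0.0796]
orientation: [0.999, 0.044, 0.0, -0.0]
contact_force: [-0.6, -0.0, 0.3]
finger_gap: 0.0517
gripper_force: 0.0
```

```bash
python3 -c "
from h import *
go([.489,.2745,.0775],down(5.2))"
```

```text
t 12.75 p [0.4885 0.2753 0.0796] x_t [0.996 0.089 0.001] z_t [ 0.001  0.    -1.   ] q [ 0.44  0.54  1.79 -0.    0.8   1.92] F [-0.6 -0.   0.3] gap 0.0517 grip 0.0
shift [0.0016 0.0028 0.007 ] norm 0.008 rows 0.05132563675808385
turn [-0.     -0.0002 -0.0006]
```

Request:
carry_out(
  commands="0 0 0.006 0 0 0 0.6; 0 0 0 0 0 0 0.8; 0 0 0 0 0 0 1; 0 0 0 0 0 0 1; 0 0 0 0 0 0 1; 0 0 0 0 0 0 1; 0 0 0 0 0 0 1; 0 0 0 0 0 0 1",
  newtons=90,
)

```text
time: 13.55
position: [0.4878, 0.2753, 0.0779]
orientation: [0.999, 0.045, 0.0, -0.0]
contact_force: [0.9, 0.3, 1.3]
finger_gap: 0.0051
gripper_force: 88.2
```

Request:
carry_out(
  commands="-0.015 0 -0.015 0 0 0 1; -0.015 0 -0.02 0 0 0 1; -0.015 0 -0.03 0 0 0 1; 0 0 0 0 0 0 1; 0 0 0 0 0 0 1",
)

```text
time: 14.05
position: [0.474, 0.274, 0.0978]
orientation: [0.999, 0.045, 0.0, -0.0]
contact_force: [-0.4, 0.5, -0.1]
finger_gap: 0.005
gripper_force: 88.1
```

```bash
cat > drv.py <<'E'
from m import *
def handle(box,zr=(0.005,.4),n='scene',im=None):
    im=im or snap(n)
    o=mask(n,(5,150,80),(20,255,255),box,im); px=np.argwhere(o>0)[:,::-1]; P=depthpts(n,px,im[1]); P=P[(P[:,2]>zr[0])&(P[:,2]<zr[1])]
    c=np.median(P,0); P=P[np.linalg.norm(P-c,axis=1)<.07]
    L=cv2.fitLine((P*1000).astype(np.float32),cv2.DIST_HUBER,0,.01,.01).ravel(); d=L[:3]; t=(P*1000-L[3:])@d
    print(n,len(P),'dir',d.round(3),'c',L[3:].round(1),'ends',(L[3:]+d*np.percentile(t,2)).round(1),(L[3:]+d*np.percentile(t,98)).round(1))
    return im
E
python3 -c "
from drv import *
im=handle((235,180,300,245)); go([.489,.2745,.2])
cv2.imwrite('pics/s4.png',cv2.resize(im[0][170:260,225:345],(800,600),interpolation=2)[...,::-1])"
```

```text
scene 189 dir [0.993 0.115 0.024] c [578.3 289.   43.3] ends [543.5 285.   42.4] [617.9 293.6  44.2]
t 14.1 p [0.4741 0.2739 0.0975] x_t [0.996 0.089 0.001] z_t [ 0.001  0.    -1.   ] q [ 0.45  0.5   1.81 -0.    0.83  1.93] F [-0.4 -0.2 -0.8] gap 0.0051 grip 88.1
shift [ 0.0499  0.0025 -0.3415] norm 0.345 rows 2.3007118623502216
```

View pics/s4.png

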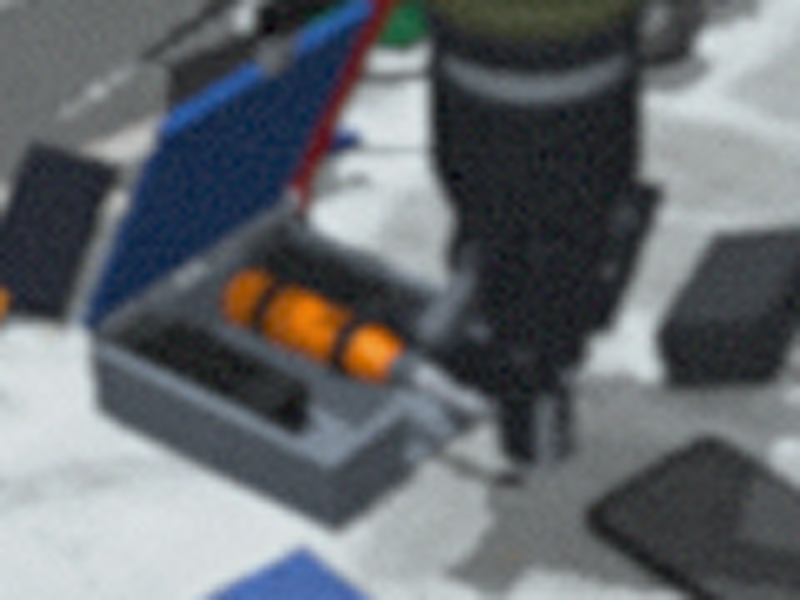

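The driver is out of its pocket and hangs level, with the handle at (310,325). I lift it away and then measure the mat in both views.

Request:
carry_out(
  commands="-0.03 0 -0.03 0 0 0 1; -0.04 0 -0.04 0 0 0 1; -0.04 0 -0.06 0 0 0 1; -0.04 0 -0.08 0 0 0 1; -0.02 0 -0.08 0 0 0 1; 0 0 -0.04 0 0 0 1; 0 0 0 0 0 0 1; 0 0 0 0 0 0 1",
)

```text
time: 14.9
position: [0.4225, 0.2692, 0.1967]
orientation: [0.999, 0.045, 0.0, -0.0]
contact_force: [0.2, -0.2, -0.8]
finger_gap: 0.0049
gripper_force: 88.1
```

```bash
python3 -c "
from drv import *
im=handle((215,150,330,245))
print('matS',rect('scene',mask('scene',(100,120,60),(125,255,255),(195,245,305,325),im),.004))
im=handle((220,110,330,230),n='top')
print('matT',rect('top',mask('top',(100,120,60),(125,255,255),(150,185,255,260),im),.004))
r=mask('scene',(0,140,60),(8,255,255),(350,160,395,195),im)
im=ims['scene']; r=mask('scene',(0,140,60),(8,255,255),(350,155,395,190))|mask('scene',(172,140,60),(180,255,255),(350,155,395,190)); P=depthpts('scene',np.argwhere(r>0)[:,::-1],im[1]); P=P[P[:,2]>.036]; print('magS',cv2.minAreaRect((P[:,:2]*1000).astype(np.float32)),P[:,2].max())
go([.44,.45,.2],down(83))
print(np.degrees(np.arctan2(1,1)))"
```

```text
scene 179 dir [0.994 0.109 0.   ] c [527.7 285.7 142.1] ends [491.7 281.7 142.1] [566.1 289.9 142.1]
matS ((473.3144836425781, 455.8166809082031), (194.40184020996094, 115.8826904296875), 82.6317367553711)
top 21 dir [-0.495  0.797 -0.346] c [717.3 337.1  10.7] ends [721.4 330.5  13.6] [712.7 344.4   7.5]
matT ((481.91912841796875, 509.52130126953125), (81.4142074584961, 117.35681915283203), 82.47972869873047)
magS ((242.5972900390625, 390.18084716796875), (67.38130187988281, 1178.29736328125), 30.719276428222656) 0.6829612280052704
t 15.0 p [0.4225 0.269  0.1956] x_t [ 0.996  0.089 -0.001] z_t [-0.001 -0.001 -1.   ] q [0.48 0.32 1.81 0.   1.02 1.96] F [ 0.7 -0.  -1. ] gap 0.0049 grip 88.1
shift [ 0.1119 -0.5958 -0.015 ] norm 0.606 rows 4.042451995902326
turn [-2.000e-04  5.000e-04 -4.327e-01]
45.0
```

Request:
carry_out(
  commands="0 0 0 0 0 -0.03 1; 0 0 0 0 0 -0.043 1; 0 0 0 0 0 -0.043 1; 0 0 0 0 0 -0.043 1; 0 0 0 0 0 -0.043 1; 0 0 0 0 0 -0.043 1; 0 0 0 0 0 -0.043 1; 0 0 0 0 0 -0.043 1; 0 0 0 0 0 -0.043 1; 0 0 0 0 0 -0.043 1; 0 0 0 0 0 -0.015 1; 0 0 0 0 0 0 1",
)

```text
time: 16.2
position: [0.4228, 0.269, 0.1951]
orientation: [0.75, 0.662, -0.001, -0.0]
contact_force: [1.0, -0.3, -0.1]
finger_gap: 0.0054
gripper_force: 88.1
```

```bash
python3 -c "
from drv import *
go([.466,.392,.2],down(82.8))"
```

```text
t 16.2 p [0.4228 0.269  0.1951] x_t [ 0.124  0.992 -0.001] z_t [-0.002 -0.001 -1.   ] q [ 0.48  0.32  1.81 -0.    1.02  0.61] F [ 1.  -0.3 -0.1] gap 0.0054 grip 88.1
shift [ 0.4247  0.0919 -0.0172] norm 0.435 rows 2.8990177935251706
turn [-0.0006  0.0005  0.0003]
```

Request:
carry_out(
  commands="0.106 0.023 0 0 0 0 1; 0.106 0.023 0 0 0 0 1; 0.106 0.023 0 0 0 0 1; 0.107 0.023 0 0 0 0 1; 0 0 0 0 0 0 1; 0 0 0.1 0 0 0 1; 0 0 0.1 0 0 0 1; 0 0 0.08 0 0 0 1; 0 0 0.06 0 0 0 1; 0 0 0.02 0 0 0 1; 0 0 0 0 0 0 1; 0 0 0 0 0 0 1",
)

```text
time: 17.4
position: [0.4668, 0.3925, 0.0887]
orientation: [0.75, 0.662, 0.0, 0.0]
contact_force: [-0.1, -0.8, -0.7]
finger_gap: 0.0053
gripper_force: 88.1
```

```bash
python3 -c "
from drv import *
im=handle((180,220,330,320)); 
go([.466,.392,.0785],down(82.8))"
```

```text
scene 264 dir [0.133 0.991 0.004] c [474.  505.5  34.7] ends [468.6 465.3  34.5] [478.6 539.9  34.9]
t 17.45 p [0.467  0.3927 0.0891] x_t [0.125 0.992 0.001] z_t [ 0.001  0.001 -1.   ] q [ 0.63  0.58  1.67 -0.    0.89  0.75] F [ 0.5 -0.3 -0.6] gap 0.0051 grip 88.1
shift [-0.0028 -0.0032  0.0354] norm 0.036 rows 0.2375947955841972
turn [ 0.0004 -0.0004  0.0003]
```

Request:
carry_out(
  commands="-0.013 -0.003 0.015 0 0 0 1; 0 0 0.012 0 0 0 1; 0 0 0.006 0 0 0 1; 0 0 0 0 0 0 1; 0 0 0 0 0 0 1",
)

```text
time: 17.95
position: [0.4651, 0.3887, 0.0783]
orientation: [0.75, 0.662, 0.0, 0.0]
contact_force: [0.7, 0.6, -0.7]
finger_gap: 0.0049
gripper_force: 88.1
```

Request:
carry_out(
  commands="0 0 0.004 0 0 0 1; 0 0 0 0 0 0 1; 0 0 0 0 0 0 0.85; 0 0 0 0 0 0 0.7; 0 0 0 0 0 0 0.5; 0 0 0 0 0 0 0.4; 0 0 0 0 0 0 0.4; 0 0 -0.05 0 0 0 0.4; 0 0 -0.1 0 0 0 0.4; 0 0 -0.1 0 0 0 0.3; 0 0 -0.05 0 0 0 0.3; 0 0 0 0 0 0 0.3",
)

```text
time: 19.15
position: [0.4665, 0.3897, 0.1699]
orientation: [0.75, 0.662, 0.003, 0.0]
contact_force: [0.2, 0.8, 0.2]
finger_gap: 0.0596
gripper_force: 0.0
```

```bash
python3 -c "
from drv import *
im=handle((180,220,330,320)); im2=handle((150,180,260,270),n='top')
cv2.imwrite('pics/s5.png',np.hstack([cv2.resize(im[0][200:330,180:330],(420,364)),cv2.resize(im2[0][170:270,150:255],(380,364))])[...,::-1])
go([.466,.392,.2],down(82.8))"
```

```text
scene 256 dir [0.125 0.992 0.022] c [472.7 500.8  23.6] ends [467.8 461.7  22.7] [477.2 536.6  24.4]Traceback (most recent call last):
  File "<string>", line 3, in <module>
    im=handle((180,220,330,320)); im2=handle((150,180,260,270),n='top')
                                      ~~~~~~^^^^^^^^^^^^^^^^^^^^^^^^^^^
  File "drv.py", line 4, in handle
    o=mask(n,(5,150,80),(20,255,255),box,im); px=np.argwhere(o>0)[:,::-1]; P=depthpts(n,px,im[1]); P=P[(P[:,2]>zr[0])&(P[:,2]<zr[1])]
                                                                             ~~~~~~~~^^^^^^^^^^^^
  File "h.py", line 16, in depthpts
    o,d=rays(n,uv); uv=np.asarray(uv,int).reshape(-1,2)
        ~~~~^^^^^^
  File "h.py", line 10, in rays
    q=cv2.undistortPoints(uv,np.array(c['K'],float),np.array(c['D'],float))[:,0]
      ~~~~~~~~~~~~~~~~~~~^^^^^^^^^^^^^^^^^^^^^^^^^^^^^^^^^^^^^^^^^^^^^^^^^^
cv2.error: OpenCV(4.12.0) /io/opencv/modules/calib3d/src/undistort.dispatch.cpp:347: error: (-215:Assertion failed) CV_IS_MAT(_src) && CV_IS_MAT(_dst) && (_src->rows == 1 || _src->cols == 1) && (_dst->rows == 1 || _dst->cols == 1) && _src->cols + _src->rows - 1 == _dst->rows + _dst->cols - 1 && (CV_MAT_TYPE(_src->type) == CV_32FC2 || CV_MAT_TYPE(_src->type) == CV_64FC2) && (CV_MAT_TYPE(_dst->type) == CV_32FC2 || CV_MAT_TYPE(_dst->type) == CV_64FC2) in function 'cvUndistortPointsInternal'
```

Run:
```python
from h import *
s,p,r=st(); q=s['joint_pos']
f=lambda q:R.from_euler('ZYZYZ',[q[0],q[1]+q[2],q[3],q[4],q[5]+np.pi/2]) if 0 else R.from_euler('ZYZ',[q[0],q[1]+q[2],q[3]])*R.from_euler('YZ',[q[4],q[5]+np.pi/2])
print((f(q).inv()*r).magnitude())
for az in (83,60,120):
  a=np.radians(az); z=np.array([np.cos(a),np.sin(a),0]); x=np.array([0,0,1.])
  for sg in(1,-1):
    Rt=R.from_matrix(np.c_[sg*x,np.cross(z,sg*x),z])
    for q1 in(-.45,-.25):
      for sm in(1.8,2.2):
        e=(R.from_euler('ZY',[q1,sm]).inv()*Rt).as_euler('ZYZ'); print(az,sg,q1,sm,'q4',e[0].round(2),'q5',e[1].round(2),'q6',((e[2]-np.pi/2+np.pi)%(2*np.pi)-np.pi).round(2))
go([.477,.494,.15],down(82.8))
```

```text
4.4385996506667347e-16
83 1 -0.45 1.8 q4 1.49 q5 1.89 q6 -0.24
83 1 -0.45 2.2 q4 1.37 q5 1.83 q6 -0.66
83 1 -0.25 1.8 q4 1.54 q5 1.7 q6 -0.23
83 1 -0.25 2.2 q4 1.5 q5 1.67 q6 -0.63
83 -1 -0.45 1.8 q4 1.49 q5 1.89 q6 2.9
83 -1 -0.45 2.2 q4 1.37 q5 1.83 q6 2.49
83 -1 -0.25 1.8 q4 1.54 q5 1.7 q6 2.91
83 -1 -0.25 2.2 q4 1.5 q5 1.67 q6 2.51
60 1 -0.45 1.8 q4 1.59 q5 1.5 q6 -0.23
60 1 -0.45 2.2 q4 1.61 q5 1.51 q6 -0.63
60 1 -0.25 1.8 q4 1.63 q5 1.3 q6 -0.24
60 1 -0.25 2.2 q4 1.73 q5 1.35 q6 -0.65
60 -1 -0.45 1.8 q4 1.59 q5 1.5 q6 2.91
60 -1 -0.45 2.2 q4 1.61 q5 1.51 q6 2.51
60 -1 -0.25 1.8 q4 1.63 q5 1.3 q6 2.9
60 -1 -0.25 2.2 q4 1.73 q5 1.35 q6 2.49
120 1 -0.45 1.8 q4 1.25 q5 2.51 q6 -0.39
120 1 -0.45 2.2 q4 0.86 q5 2.3 q6 -0.91
120 1 -0.25 1.8 q4 1.35 q5 2.32 q6 -0.32
120 1 -0.25 2.2 q4 1.05 q5 2.17 q6 -0.79
120 -1 -0.45 1.8 q4 1.25 q5 2.51 q6 2.75
120 -1 -0.45 2.2 q4 0.86 q5 2.3 q6 2.23
120 -1 -0.25 1.8 q4 1.35 q5 2.32 q6 2.83
120 -1 -0.25 2.2 q4 1.05 q5 2.17 q6 2.35
t 19.25 p [0.4649 0.3885 0.167 ] x_t [0.124 0.992 0.   ] z_t [ 0.  0. -1.] q [0.63 0.48 1.61 0.   1.05 0.75] F [-0.  -0.4 -0.1] gap 0.0598 grip 0.0
shift [ 0.3539 -0.0037  0.0568] norm 0.358 rows 2.389364967232102
turn [ 0.     -0.      0.0004]
```

Request:
carry_out(
  commands="0.118 -0.001 0 0 0 0 0.3; 0.118 -0.001 0 0 0 0 0.3; 0.118 -0.001 0 0 0 0 0.3; 0 0 0 0 0 0 0.3; 0 0 0 0 0 0 0.3; 0 0 0.1 0 0 0 0.3; 0 0 0.1 0 0 0 0.3; 0 0 0.06 0 0 0 0.3; 0 0 0.035 0 0 0 0.3; 0 0 0 0 0 0 0.3; 0 0 0 0 0 0 0.3",
)

```text
time: 20.35
position: [0.4776, 0.4938, 0.0788]
orientation: [0.75, 0.662, -0.0, 0.0]
contact_force: [-0.5, 1.0, 0.9]
finger_gap: 0.0598
gripper_force: 0.0
```

Request:
carry_out(
  commands="0 0 0 0 0 0 0.5; 0 0 0 0 0 0 0.7; 0 0 0 0 0 0 0.9; 0 0 0 0 0 0 0.9; 0 0 0 0 0 0 0.9; 0 0 0 0 0 0 0.9",
  newtons=90,
)

```text
time: 20.95
position: [0.478, 0.4947, 0.0802]
orientation: [0.75, 0.662, 0.001, 0.0]
contact_force: [-0.3, -1.0, 7.0]
finger_gap: 0.0215
gripper_force: 89.8
```

Request:
carry_out(
  commands="0 0 -0.06 0 0 0 0.9; 0 0 -0.14 0 0 0 0.9; 0 0 -0.16 0 0 0 0.9; 0 0 -0.16 0 0 0 0.9; 0 0 -0.16 0 0 0 0.9; 0 0 -0.15 0 0 0 0.9; 0 0 0 0 0 0 0.9; 0 0 0 0 0 0 0.9",
)

```text
time: 21.75
position: [0.4775, 0.4944, 0.3295]
orientation: [0.75, 0.662, 0.002, -0.0]
contact_force: [0.0, 0.7, -1.0]
finger_gap: 0.0213
gripper_force: 88.8
```

Run:
```python
from drv import *
im=handle((170,100,360,320),zr=(.15,.5))
D=ims['top'][1]; vv,uu=np.mgrid[100:300,380:600]; P=depthpts('top',np.c_[uu.ravel(),vv.ravel()],D); P=P[P[:,2]<.6]
for y in np.arange(-.5,-.06,.05):
    print(round(y,2),[ (round(float(np.percentile(P[k][:,2],97)),3) if (k:=(abs(P[:,0]-x)<.025)&(abs(P[:,1]-y)<.025)).sum()>5 else None) for x in np.arange(.35,.75,.05)])
go([.527,-.0,.33],down(82.8))
```

```text
scene 219 dir [0.121 0.993 0.006] c [473.  509.6 272.6] ends [467.1 461.5 272.3] [476.3 536.6 272.8]
-0.5 [0.044, 0.043, 0.066, 0.042, 0.059, 0.056, 0.037, 0.08]
-0.45 [0.015, 0.089, 0.068, 0.117, 0.054, 0.068, 0.149, 0.118]
-0.4 [0.066, 0.105, 0.099, 0.12, 0.043, 0.218, 0.117, 0.117]
-0.35 [0.055, 0.118, 0.105, 0.169, 0.193, 0.24, 0.301, 0.052]
-0.3 [0.037, 0.07, 0.143, 0.151, 0.141, 0.311, 0.066, 0.045]
-0.25 [0.04, 0.046, 0.039, 0.048, 0.135, 0.374, 0.397, 0.043]
-0.2 [0.04, 0.042, 0.034, 0.038, 0.15, 0.419, 0.355, 0.003]
-0.15 [0.038, 0.039, 0.019, 0.039, 0.056, 0.362, 0.374, 0.003]
-0.1 [0.038, 0.04, 0.003, 0.043, 0.043, 0.335, 0.32, 0.068]
t 21.8 p [0.4769 0.4938 0.3272] x_t [ 0.124  0.992 -0.001] z_t [-0.001 -0.    -1.   ] q [0.74 0.45 1.22 0.   1.48 0.87] F [-0.1  0.4 -1.3] gap 0.0212 grip 88.8
shift [-1.6125  0.3699 -0.0086] norm 1.654 rows 11.029292996107548
turn [-0.0002  0.0002  0.0004]
```

Run:
```python
from h import *
for az in (-90,-70,-50,83,60,40,20):
 for tilt in (15,30):
  a=np.radians(az); t=np.radians(tilt); z=np.array([np.cos(a)*np.cos(t),np.sin(a)*np.cos(t),-np.sin(t)]); x=np.array([np.cos(a)*np.sin(t),np.sin(a)*np.sin(t),np.cos(t)])
  Rt=R.from_matrix(np.c_[x,np.cross(z,x),z])
  w=np.array([.527,-.088])-.26*z[:2]; q1=np.arctan2(w[1],w[0])
  for sm in(1.8,2.2):
        e=(R.from_euler('ZY',[q1,sm]).inv()*Rt).as_euler('ZYZ'); print(az,tilt,'wrist',w.round(2),'q1',q1.round(2),sm,'q4',e[0].round(2),'q5',e[1].round(2),'q6',((e[2]-np.pi/2+np.pi)%(2*np.pi)-np.pi).round(2))
```

```text
-90 15 wrist [0.53 0.16] q1 0.3 1.8 q4 -1.24 q5 1.79 q6 -2.84
-90 15 wrist [0.53 0.16] q1 0.3 2.2 q4 -1.18 q5 1.65 q6 -2.46
-90 30 wrist [0.53 0.14] q1 0.25 1.8 q4 -1.0 q5 1.67 q6 -2.81
-90 30 wrist [0.53 0.14] q1 0.25 2.2 q4 -1.0 q5 1.45 q6 -2.48
-70 15 wrist [0.44 0.15] q1 0.32 1.8 q4 -1.32 q5 1.49 q6 -2.93
-70 15 wrist [0.44 0.15] q1 0.32 2.2 q4 -1.37 q5 1.4 q6 -2.53
-70 30 wrist [0.45 0.12] q1 0.27 1.8 q4 -1.07 q5 1.39 q6 -2.98
-70 30 wrist [0.45 0.12] q1 0.27 2.2 q4 -1.17 q5 1.21 q6 -2.61
-50 15 wrist [0.37 0.1 ] q1 0.28 1.8 q4 -1.39 q5 1.11 q6 -3.01
-50 15 wrist [0.37 0.1 ] q1 0.28 2.2 q4 -1.6 q5 1.08 q6 -2.56
-50 30 wrist [0.38 0.08] q1 0.22 1.8 q4 -1.09 q5 1.04 q6 3.11
-50 30 wrist [0.38 0.08] q1 0.22 2.2 q4 -1.35 q5 0.9 q6 -2.72
83 15 wrist [ 0.5  -0.34] q1 -0.6 1.8 q4 1.18 q5 1.95 q6 -0.37
83 15 wrist [ 0.5  -0.34] q1 -0.6 2.2 q4 1.07 q5 1.78 q6 -0.75
83 30 wrist [ 0.5  -0.31] q1 -0.56 1.8 q4 0.94 q5 1.82 q6 -0.43
83 30 wrist [ 0.5  -0.31] q1 -0.56 2.2 q4 0.9 q5 1.57 q6 -0.75
60 15 wrist [ 0.4  -0.31] q1 -0.65 1.8 q4 1.29 q5 1.63 q6 -0.25
60 15 wrist [ 0.4  -0.31] q1 -0.65 2.2 q4 1.29 q5 1.52 q6 -0.64
60 30 wrist [ 0.41 -0.28] q1 -0.6 1.8 q4 1.04 q5 1.52 q6 -0.24
60 30 wrist [ 0.41 -0.28] q1 -0.6 2.2 q4 1.1 q5 1.33 q6 -0.59
40 15 wrist [ 0.33 -0.25] q1 -0.64 1.8 q4 1.36 q5 1.29 q6 -0.17
40 15 wrist [ 0.33 -0.25] q1 -0.64 2.2 q4 1.49 q5 1.23 q6 -0.58
40 30 wrist [ 0.35 -0.23] q1 -0.58 1.8 q4 1.09 q5 1.21 q6 -0.06
40 30 wrist [ 0.35 -0.23] q1 -0.58 2.2 q4 1.27 q5 1.05 q6 -0.47
20 15 wrist [ 0.29 -0.17] q1 -0.54 1.8 q4 1.42 q5 0.86 q6 -0.08
20 15 wrist [ 0.29 -0.17] q1 -0.54 2.2 q4 1.77 q5 0.87 q6 -0.61
20 30 wrist [ 0.32 -0.17] q1 -0.48 1.8 q4 1.07 q5 0.82 q6 0.18
20 30 wrist [ 0.32 -0.17] q1 -0.48 2.2 q4 1.48 q5 0.7 q6 -0.38
```

Request:
carry_out(
  commands="-0.1 0.011 -0.012 0 0 0 0.9; -0.142 0.016 -0.012 0 0 0 0.9; -0.142 0.016 -0.012 0 0 0 0.9; -0.142 0.016 -0.012 0 0 0 0.9; -0.142 0.016 -0.012 0 0 0 0.9; -0.142 0.016 -0.012 0 0 0 0.9; -0.142 0.016 -0.012 0 0 0 0.9; -0.142 0.016 -0.012 0 0 0 0.9; -0.142 0.016 -0.012 0 0 0 0.9; -0.142 0.016 0 0 0 0 0.9; -0.142 0.016 0 0 0 0 0.9; -0.142 0.016 0 0 0 0 0.9",
)

```text
time: 23.0
position: [0.4697, -0.0091, 0.3576]
orientation: [0.75, 0.662, -0.002, -0.002]
contact_force: [2.0, -0.0, -1.0]
finger_gap: 0.0211
gripper_force: 88.8
```

Request:
carry_out(
  commands="-0.142 0.016 0 0 0 0 0.9; -0.142 0.016 0 0 0 0 0.9; -0.142 0.016 0 0 0 0 0.9; -0.1 0.012 0 0 0 0 0.9; 0 0 0 0 0 0 0.9; 0 0 0 0 0 0 0.9",
)

```text
time: 23.6
position: [0.4684, -0.1665, 0.3576]
orientation: [0.75, 0.661, -0.001, -0.003]
contact_force: [-0.0, 1.2, -1.2]
finger_gap: 0.0209
gripper_force: 88.8
```

```bash
cat > dip.py <<'E'
from h import *
def pose(az,tilt,tipz,c=(.527,-.088)):
    a=np.radians(az); t=np.radians(tilt); z=np.array([np.cos(a)*np.cos(t),np.sin(a)*np.cos(t),-np.sin(t)]); x=np.array([np.cos(a)*np.sin(t),np.sin(a)*np.sin(t),np.cos(t)])
    m=np.array([*c,.028]); tip=m+x*((tipz-.028)/x[2])
    return tip+.126*x-.063*z, R.from_matrix(np.c_[x,np.cross(z,x),z])
E
python3 -c "
from dip import *
p,r=pose(60,22,.09); print(p,pose(60,22,.014)[0]); go(p,r)"
```

```text
[ 0.53391874 -0.0760164   0.23042538] [ 0.51856574 -0.10260857  0.15442538]
t 23.6 p [ 0.4684 -0.1665  0.3576] x_t [0.126 0.992 0.002] z_t [-0.005  0.003 -1.   ] q [-0.43  0.16  1.57  0.    1.42 -0.3 ] F [-0.   1.2 -1.2] gap 0.0209 grip 88.8
shift [0.3258 0.1806 0.4238] norm 0.564 rows 3.761789148036506
turn [-0.0764  0.3722  0.1101]
```

Request:
carry_out(
  commands="0 0 0 -0.0085 0.0414 0.0122 0.9; 0 0 0 -0.0085 0.0414 0.0122 0.9; 0 0 0 -0.0085 0.0414 0.0122 0.9; 0 0 0 -0.0085 0.0414 0.0122 0.9; 0 0 0 -0.0085 0.0414 0.0122 0.9; 0 0 0 -0.0085 0.0414 0.0122 0.9; 0 0 0 -0.0085 0.0414 0.0122 0.9; 0 0 0 -0.0085 0.0414 0.0122 0.9; 0 0 0 -0.0085 0.0414 0.0122 0.9; 0 0 0 0 0 0 0.9; 0 0 0 0 0 0 0.9",
)

```text
time: 24.7
position: [0.4694, -0.1656, 0.3591]
orientation: [0.717, 0.417, 0.484, -0.279]
contact_force: [0.4, -0.5, -1.5]
finger_gap: 0.0209
gripper_force: 88.9
```

```bash
python3 -c "
from dip import *
p,r=pose(60,22,.09); go(p,r)"
```

```text
t 24.7 p [ 0.4694 -0.1656  0.3591] x_t [0.183 0.327 0.927] z_t [ 0.461  0.804 -0.375] q [-0.97  0.38  1.79  1.    1.69 -0.72] F [ 0.4 -0.5 -1.5] gap 0.0209 grip 88.9
shift [-0.2606  0.037   0.5001] norm 0.565 rows 3.767509967196367
turn [-0.0009  0.0001  0.0015]
```

Orientation is right. I move to the hover pose and check with both cameras.

Request:
carry_out(
  commands="-0.055 0.008 0.1 0 0 0 0.9; -0.055 0.008 0.1 0 0 0 0.9; -0.05 0.007 0.1 0 0 0 0.9; -0.05 0.007 0.1 0 0 0 0.9; -0.05 0.007 0.1 0 0 0 0.9; 0 0 0 0 0 0 0.9; 0 0 0 0 0 0 0.9; 0 0 0 0 0 0 0.9",
)

```text
time: 25.5
position: [0.535, -0.077, 0.233]
orientation: [0.716, 0.418, 0.486, -0.277]
contact_force: [0.8, 1.0, -0.7]
finger_gap: 0.0213
gripper_force: 88.9
```

```bash
python3 -c "
from drv import *
from dip import pose
p,r=pose(60,22,.09); go(p,r)
im=handle((330,60,430,190),zr=(.05,.5))
im2=snap('top')
cv2.imwrite('pics/s5.png',np.hstack([cv2.resize(im[0][110:210,320:420],(400,400),interpolation=2),cv2.resize(im2[0][140:240,380:480],(400,400),interpolation=2)])[...,::-1])"
```

```text
t 25.5 p [ 0.535 -0.077  0.233] x_t [0.178 0.329 0.927] z_t [ 0.463  0.803 -0.374] q [-0.76  0.55  1.94  1.16  1.4  -0.94] F [ 0.8  1.  -0.7] gap 0.0213 grip 88.9
shift [-0.0076 -0.0047  0.0043] norm 0.01 rows 0.06617614369705185
turn [-0.0001 -0.0001  0.0032]
scene 85 dir [0.17  0.306 0.937] c [561.1 -15.6 223. ] ends [552.7 -30.7 177. ] [565.8  -7.2 248.9]
```

View pics/s5.png

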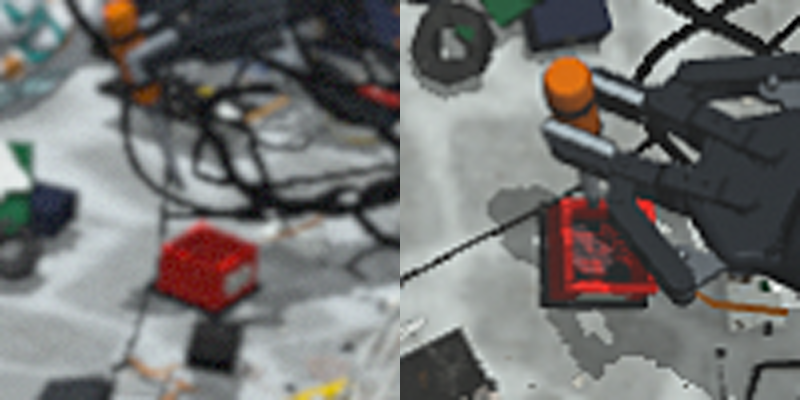

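Left half: the tip is at about (172,187), i.e. scene pixel (363,156.7), and the box rim centre at about (208,254), pixel (372,173.5). Right half: the driver sits above the box's upper wall. I check the tip and mouth by rays.

```bash
python3 -c "
from drv import *
s,p,r=st(); M=r.as_matrix(); tip=p-.126*M[:,0]+.063*M[:,2]; print('tip kin',tip)
print('tip by scene',plane('scene',[(363,156.7)],tip[2]), 'axis pts', plane('scene',[(353.5,133.5)],.17))
c=max(cv2.findContours(mask('scene',(0,140,60),(8,255,255),(350,155,395,195))|mask('scene',(172,140,60),(180,255,255),(350,155,395,195)),0,2)[0],key=cv2.contourArea)[:,0]
for f in (c[:,0].argmin(),c[:,0].argmax(),c[:,1].argmin()): print(c[f])
L,Rr,T=[plane('scene',[c[f]],.042)[0] for f in (c[:,0].argmin(),c[:,0].argmax(),c[:,1].argmin())]; print(L,Rr,T,'mid',(L+Rr)/2)
P=depthpts('top',np.argwhere(mask('top',(0,140,90),(8,255,255),(405,180,455,225))>0)[:,::-1],ims['top'][1]); P=P[P[:,2]>.035]; print(cv2.minAreaRect((P[:,:2]*1000).astype(np.float32)))
"
```

```text
tip kin [ 0.54149358 -0.06847346  0.09253755]
tip by scene [[ 0.55060299 -0.06827627  0.09253755]] axis pts [[ 0.57304682 -0.04387115  0.17      ]]
[359 180]
[383 173]
[368 167]
[ 0.52628264 -0.01995278  0.042     ] [ 0.49638641 -0.10287382  0.042     ] [ 0.55262497 -0.10326337  0.042     ] mid [ 0.51133453 -0.0614133   0.042     ]
((471.2403564453125, 35.14605712890625), (71.60346984863281, 348.17626953125), 24.872610092163086)
```

```bash
python3 -c "
from drv import *
s,p,r=st(); M=r.as_matrix(); tip=p-.126*M[:,0]+.063*M[:,2]; end=tip+.165*M[:,0]; hs=tip+.085*M[:,0]
def proj(n,X):
    c=calibration(n); T=np.linalg.inv(c['pose']); Y=np.atleast_2d(X)@T[:3,:3].T+T[:3,3]; Y=Y*[1,-1,-1]
    return cv2.projectPoints(Y,np.zeros(3),np.zeros(3),np.array(c['K'],float),np.array(c['D'],float))[0][:,0].round(1)
m=np.array([.527,-.088,.042]); cs=m+np.array([[a,b,0] for a in(-.028,.028) for b in(-.028,.028)])
for n in('top','scene'): print(n,'end,handlefront,tip',proj(n,[end,hs,tip]).tolist(),'mouth',proj(n,m).tolist(),'corners',proj(n,cs).tolist())
for n,b in(('scene',(352,155,392,195)),('top',(405,180,455,225))):
    im=ims[n]; k=mask(n,(0,140,60),(8,255,255),b)|mask(n,(172,140,60),(180,255,255),b); P=depthpts(n,np.argwhere(k>0)[:,::-1],im[1]); P=P[(P[:,2]>.034)&(P[:,2]<.055)&(np.abs(P[:,0]-.527)<.06)&(np.abs(P[:,1]+.088)<.06)]; print(n,len(P),P.min(0).round(3),P.max(0).round(3),np.percentile(P,[3,97],axis=0).round(3).tolist())
im=snap('scene'); k=mask('scene',(5,150,80),(20,255,255),(330,60,430,190),im); c=np.argwhere(k>0)[:,::-1]; print('scene orange',c.min(0),c.max(0))
im=snap('top'); k=mask('top',(5,150,80),(20,255,255),(405,140,440,185),im); c=np.argwhere(k>0)[:,::-1]; print('top orange',c.min(0),c.max(0),c.mean(0))
"
```

```text
top end,handlefront,tip [[421.2, 159.5], [424.7, 176.5], [427.8, 191.6]] mouth [[430.3, 202.0]] corners [[442.5, 213.9], [418.9, 213.6], [441.6, 190.5], [418.2, 190.1]]
scene end,handlefront,tip [[349.1, 111.9], [357.4, 135.0], [365.5, 157.6]] mouth [[372.0, 171.5]] corners [[384.7, 171.1], [374.3, 178.0], [369.7, 165.3], [359.2, 171.8]]
scene 126 [ 0.497 -0.118  0.034] [ 0.555 -0.061  0.045] [[0.499, -0.116, 0.034], [0.553, -0.062, 0.044]]
top 214 [ 0.503 -0.121  0.034] [ 0.558 -0.063  0.046] [[0.503, -0.119, 0.037], [0.556, -0.064, 0.045]]
scene orange [347 109] [424 183]
top orange [416 154] [429 172] [422.67346939 162.27210884]
```

```bash
python3 -c "
from dip import *
p,r=pose(60,22,.014,(.528,-.090)); go(p,r)"
```

```text
t 25.7 p [ 0.5346 -0.0777  0.2326] x_t [0.18  0.328 0.927] z_t [ 0.465  0.803 -0.374] q [-0.76  0.55  1.94  1.16  1.4  -0.94] F [ 0.1  0.4 -1.1] gap 0.0212 grip 88.9
shift [-0.2802 -0.0008  0.0022] norm 0.28 rows 1.8680363350891638
turn [ 0.0004 -0.0002  0.0026]
```

Request:
carry_out(
  commands="-0.06 0 0.001 0 0 0 0.9; -0.06 0 0.001 0 0 0 0.9; -0.04 0 0 0 0 0 0.9; -0.02 0 0 0 0 0 0.9; -0.02 0 0 0 0 0 0.9; -0.02 0 0 0 0 0 0.9; 0 0 0 0 0 0 0.9",
)

```text
time: 26.4
position: [0.5227, -0.0981, 0.1698]
orientation: [0.716, 0.416, 0.485, -0.279]
contact_force: [0.2, -0.2, -0.3]
finger_gap: 0.021
gripper_force: 88.9
```

Request:
carry_out(
  commands="-0.02 0 0 0 0 0 0.9; -0.02 0 0 0 0 0 0.9; -0.02 0 0 0 0 0 0.9; 0 0 0 0 0 0 0.9; 0 0 0 0 0 0 0.9; 0 0 0 0 0 0 0.9",
)

```text
time: 27.0
position: [0.5196, -0.1037, 0.1537]
orientation: [0.716, 0.417, 0.486, -0.279]
contact_force: [-0.4, 1.7, -0.8]
finger_gap: 0.0211
gripper_force: 88.9
```

```bash
python3 -c "
from drv import *
from dip import pose
p,r=pose(60,22,.014,(.528,-.090)); go(p,r)
M=st()[2].as_matrix(); print('tip',st()[1]-.126*M[:,0]+.063*M[:,2])
im=snap('scene');im2=snap('top')
cv2.imwrite('pics/s6.png',np.hstack([cv2.resize(im[0][110:210,320:420],(400,400),interpolation=2),cv2.resize(im2[0][140:240,380:480],(400,400),interpolation=2)])[...,::-1])"
```

```text
t 27.0 p [ 0.5196 -0.1037  0.1537] x_t [0.181 0.326 0.928] z_t [ 0.463  0.804 -0.373] q [-0.82  0.7   1.96  1.14  1.36 -1.11] F [-0.4  1.7 -0.8] gap 0.0211 grip 88.9
shift [ 0.0015  0.0015 -0.0032] norm 0.004 rows 0.02569955561378054
turn [-0.0001 -0.0005  0.0021]
tip [ 0.52594123 -0.09424597  0.01324888]
```

View pics/s6.png

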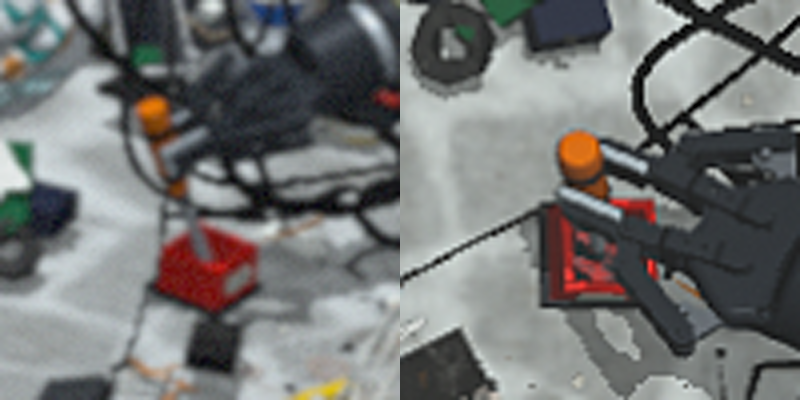

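In the left half the shank runs down into the red box at about (205,255), and the top view shows it centred in the opening, with no contact force. I withdraw and retrace the path.

Request:
carry_out(
  commands="0.05 0 0 0 0 0 0.9; 0.09 0 0 0 0 0 0.9; 0.09 0 0 0 0 0 0.9; 0.09 0 0 0 0 0 0.9; 0.05 -0.008 -0.1 0 0 0 0.9; 0.05 -0.008 -0.1 0 0 0 0.9; 0.05 -0.007 -0.1 0 0 0 0.9; 0.05 -0.007 -0.1 0 0 0 0.9; 0.02 -0.007 -0.1 0 0 0 0.9; 0 0 0 0 0 0 0.9; 0 0 0 0 0 0 0.9",
)

```text
time: 28.2
position: [0.4694, -0.1655, 0.3606]
orientation: [0.716, 0.417, 0.486, -0.278]
contact_force: [-0.5, -0.7, -1.1]
finger_gap: 0.0212
gripper_force: 88.9
```

Request:
carry_out(
  commands="0 0 0 0.0085 -0.0414 -0.0122 0.9; 0 0 0 0.0085 -0.0414 -0.0122 0.9; 0 0 0 0.0085 -0.0414 -0.0122 0.9; 0 0 0 0.0085 -0.0414 -0.0122 0.9; 0 0 0 0.0085 -0.0414 -0.0122 0.9; 0 0 0 0.0085 -0.0414 -0.0122 0.9; 0 0 0 0.0085 -0.0414 -0.0122 0.9; 0 0 0 0.0085 -0.0414 -0.0122 0.9; 0 0 0 0.0085 -0.0414 -0.0122 0.9; 0 0 0 0 0 0 0.9; 0 0 0 0 0 0 0.9",
)

```text
time: 29.3
position: [0.4695, -0.1636, 0.3588]
orientation: [0.749, 0.663, 0.001, -0.002]
contact_force: [1.4, 0.2, -0.8]
finger_gap: 0.0211
gripper_force: 88.8
```

```bash
python3 -c "
from h import *
go([.477,.490,.36],down(82.8))"
```

```text
t 29.3 p [ 0.4695 -0.1636  0.3588] x_t [0.121 0.993 0.004] z_t [-0.001  0.004 -1.   ] q [-0.42  0.16  1.57  0.    1.42 -0.3 ] F [ 1.4  0.2 -0.8] gap 0.0211 grip 88.8
shift [ 2.1658 -0.2395  0.0049] norm 2.179 rows 14.526363389745288
turn [-0.0006 -0.0012  0.0013]
```

Request:
carry_out(
  commands="0.11 -0.012 0 0 0 0 0.9; 0.143 -0.016 0 0 0 0 0.9; 0.143 -0.016 0 0 0 0 0.9; 0.143 -0.016 0 0 0 0 0.9; 0.143 -0.016 0 0 0 0 0.9; 0.143 -0.016 0 0 0 0 0.9; 0.143 -0.016 0 0 0 0 0.9; 0.143 -0.016 0 0 0 0 0.9; 0.143 -0.016 0 0 0 0 0.9; 0.143 -0.016 0 0 0 0 0.9; 0.143 -0.016 0 0 0 0 0.9; 0.143 -0.016 0 0 0 0 0.9",
)

```text
time: 30.5
position: [0.4764, 0.3427, 0.3587]
orientation: [0.751, 0.661, -0.001, -0.002]
contact_force: [0.9, 0.3, -0.1]
finger_gap: 0.0212
gripper_force: 88.8
```

Request:
carry_out(
  commands="0.143 -0.016 0 0 0 0 0.9; 0.143 -0.016 0 0 0 0 0.9; 0.143 -0.016 0 0 0 0 0.9; 0.054 -0.006 0 0 0 0 0.9; 0 0 0.12 0 0 0 0.9; 0 0 0.14 0 0 0 0.9; 0 0 0.14 0 0 0 0.9; 0 0 0.14 0 0 0 0.9; 0 0 0.14 0 0 0 0.9; 0 0 0.14 0 0 0 0.9; 0 0 0 0 0 0 0.9; 0 0 0 0 0 0 0.9",
)

```text
time: 31.7
position: [0.4786, 0.4864, 0.113]
orientation: [0.75, 0.661, -0.002, -0.0]
contact_force: [1.6, 0.5, -0.7]
finger_gap: 0.021
gripper_force: 88.8
```

```bash
python3 -c "
from drv import *
handle((180,220,330,320)); go([.478,.4945,.0805],down(82.8))"
```

```text
scene 136 dir [0.166 0.985 0.044] c [474.6 509.   56.1] ends [465.6 455.5  53.7] [477.8 528.2  57. ]
t 31.75 p [0.4797 0.4876 0.115 ] x_t [0.126 0.992 0.001] z_t [ 0.     0.001 -1.   ] q [0.73 0.62 1.47 0.   1.04 0.86] F [ 0.7 -0.3 -1.2] gap 0.0213 grip 88.8
shift [ 0.0219 -0.0084  0.1149] norm 0.117 rows 0.7816665268713829
turn [ 0.0001 -0.0004 -0.0002]
```

Request:
carry_out(
  commands="0.024 -0.006 0.04 0 0 0 0.9; 0 0 0.04 0 0 0 0.9; 0 0 0.02 0 0 0 0.9; 0 0 0.012 0 0 0 0.9; 0 0 0 0 0 0 0.9; 0 0 0 0 0 0 0.9",
)

```text
time: 32.35
position: [0.4774, 0.4954, 0.0803]
orientation: [0.75, 0.662, 0.0, -0.0]
contact_force: [-0.5, 0.3, -0.2]
finger_gap: 0.0213
gripper_force: 88.8
```

Request:
carry_out(
  commands="0 0 0.003 0 0 0 0.9; 0 0 0 0 0 0 0.8; 0 0 0 0 0 0 0.7; 0 0 0 0 0 0 0.5; 0 0 0 0 0 0 0.35; 0 0 0 0 0 0 0.35; 0 0 -0.05 0 0 0 0.35; 0 0 -0.1 0 0 0 0.35; 0 0 -0.14 0 0 0 0.35; 0 0 -0.14 0 0 0 0.35; -0.1 0 -0.1 0 0 0 0.35; -0.14 0 -0.08 0 0 0 0.35",
)

```text
time: 33.55
position: [0.4694, 0.4254, 0.2661]
orientation: [0.749, 0.663, 0.003, 0.0]
contact_force: [-0.2, -0.5, -0.2]
finger_gap: 0.0555
gripper_force: 0.0
```

Request:
carry_out(
  commands="-0.14 0 -0.1 0 0 0 0.35; -0.14 0 -0.1 0 0 0 0.35; -0.14 0 0 0 0 0 0.35; -0.14 0 0 0 0 0 0.35; -0.14 0 0 0 0 0 0.35; -0.14 0 0 0 0 0 0.35; -0.14 0 0 0 0 0 0.35; -0.14 0 0 0 0 0 0.35; -0.14 0 0 0 0 0 0.35; -0.1 0 0 0 0 0 0.35; 0 0 0 0 0 0 0.35; 0 0 0 0 0 0 0.35",
)

```text
time: 34.75
position: [0.4181, 0.0212, 0.3213]
orientation: [0.75, 0.661, 0.001, 0.0]
contact_force: [0.5, -0.3, 0.7]
finger_gap: 0.0556
gripper_force: 0.0
```

```bash
python3 -c "
from lid import *
from drv import handle
run(True); im=handle((180,220,330,320)); im2=handle((150,180,260,270),n='top'); go([.47,0,.4])
for n,i,b in(('scene',im,(180,220,330,330)),('top',im2,(150,180,260,265))):
    h=cv2.cvtColor(i[0],cv2.COLOR_RGB2HSV)
a=cv2.resize(im2[0][140:300,150:320],(425,400)); c=cv2.resize(im[0][200:320,190:302],(375,400)); cv2.imwrite('pics/s7.png',np.hstack([a,c])[...,::-1])
print('pot',rect('top',mask('top',(45,120,60),(85,255,255),(190,140,225,175),im2),.022)[0])"
```

```text
scene lid 532 angle 63.98 at z=38 x 0.3 z range 0.02 0.117
scene arm 46 angle 64.09 at z=38 x -0.5 z range 0.02 0.132
top lid 152 angle 60.72 at z=38 x -13.1 z range 0.039 0.151
top arm 32 angle 62.09 at z=38 x -11.6 z range 0.021 0.133
scene 257 dir [0.122 0.992 0.011] c [471.9 501.5  23.7] ends [467.  461.7  23.3] [476.2 536.9  24.1]
top 212 dir [0.114 0.993 0.019] c [477.  494.1  24.7] ends [472.8 457.4  24. ] [481.2 531.2  25.4]
t 34.95 p [0.4183 0.0226 0.3207] x_t [0.123 0.992 0.   ] z_t [ 0.  0. -1.] q [-0.05  0.07  1.77  0.    1.3   0.08] F [ 0.4 -0.6 -0.8] gap 0.0553 grip 0.0
shift [-0.0534  0.1802 -0.2644] norm 0.324 rows 2.1626582994976946
pot (635.4044799804688, 449.71173095703125)
```

View pics/s7.png

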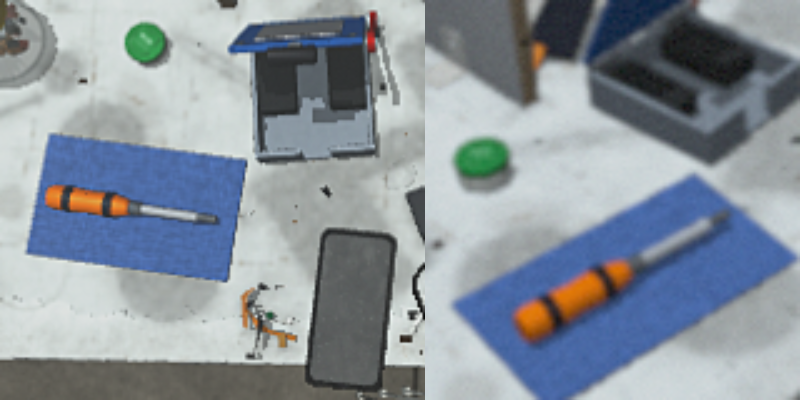

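The driver lies wholly on the mat (left half from (45,195) to (217,218), inside the mat's edges). The lid is in line with the red arm, and the pot and phone have not moved.

```bash
python3 -c "
from bench import ticket
print(ticket.finish_job())"
```

```text
the job is handed in; nothing more can be done
None
```

The job is handed in at about 35 s: the lid stands within about 1.4° of the red arm (equal in the scene camera, 1.4° short in the top one). The driver was dipped about 29 mm into the magnetiser with no contact force and lies wholly on the mat; the arm, pot and phone are where they were.

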